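# Rack the sharpening stones to dry and start the timer

## Robot

A 6-joint arm with a two-finger parallel gripper is mounted at the origin on the work surface. World frame = base frame: x ahead of the robot, y to its left, z up, the work surface at z = 0. Lengths are in m, angles in degrees, forces in N, time in s.
With the tool pointing down it reaches from about 0.3 to 0.75 m from the base axis. Payload 8.5 kg.
Tool frame: the origin (TCP) lies midway between the tips of the shut fingers; the grasp point (between the pads) lies 19 mm behind it (env.grasp_offset is the distance from the TCP to the grasp point, in m); z points along the fingers, y is the line along which they close (so a half turn about z gives the same grasp; the last joint's range is limited). The gripper opens to 85 mm and grips with 20 to 120 N. Pads are 22 mm wide; open, the fingers measure 114 mm over their backs; the gripper's body (76 mm by 85 mm) begins 54 mm behind the grasp point. The pads swing forward as they close: fully open they stand 13 mm farther back than shut.
Start: joints at [-84.643, 21.807, 74.336, -0, 83.858, -12.336], TCP at [0.167, -0.524, 0.231] pointing down, gripper open.
Joint ranges: [-178.18, 178.18], [-50.72, 133.34], [12.68, 142.11], [-81.47, 261.47], [9.98, 163.14], [-165.26, 165.26]. Speed limits (degrees/s): [136.94, 136.94, 180, 180, 180, 180].

## Interface

Orientations are given as a 3x3 rotation matrix whose columns are the frame's x, y, z axes.
In Python, from rig import env gives the robot as it stands.
- The arm moves only by the tool servo_tool, never from a script. Its argument "deltas" is text: rows parted by semicolons, each of 7 numbers parted by spaces: the opening, from 0 (shut) to 1 (fully open), then the shift along the tool's x, y, z in mm, then the turn, a rotation vector about the tool's x, y, z in rad. A call has 1 to 8 rows; each row shifts and turns the commanded pose from where the row before left it, along the tool's axes as they then stand; what a row does not reach is not made up. A row lasts 1/12 s, in which the tool goes at most 41.7 mm and 7.16 degrees, less where a joint would pass 70% of its speed; a pose out of reach is approached as far as the arm can. A call is refused whole if a number of a shift passes 41.7 or a number of a turn 0.125, either way. A call with a gripper value outside its range is refused whole. The fingers move at their own pace and stop on an object; "newtons" is the grip in N (left out, the last holds). Time passes only in rows, so rows that do not move let the fingers close. It gives the time, the measured TCP pose, the force, the opening and the grip force at its end, in the units of the state.
- env.observe(): the state, without advancing time (a new reading comes with each control period).
- env.get_image(name): name is "scene" or "top" or "wrist"; returns a dict with "img" (420x560x3 uint8, red, green, blue), "depth" (420x560 float32, m along the optical axis (not along the pixel's ray), 0 where there is no reading), "camera_matrix" (3x3 intrinsics, pixels), "world_to_cam" (4x4, takes a point from world to camera coordinates). Camera axes: x right, y down, z forward; pixel columns grow to the right and rows downward; lengths in m; the calibration is good to about 2 mm. A picture is of the moment at which its call begins.
- env.close_job(): hands the job in; it is judged then, once.
Trained networks look in a picture, given as the dict that the camera call returned (one of the last four; its "shot" number tells which), for a name from the list of things; names that differ only in an ending like _2 or _b are one class to them, and where a whole thing is asked for, a point or a joint stands for the part that bears it (a point fixed in the world has none). Each returns a list of dicts, best first, with "conf" (0 to 1); they miss things now and then, are a little off and sometimes report something else, mostly with a low value. They report only what shows in the picture. A call takes as long as a camera call. They do not tell look-alikes from the thing itself.
- env.spot_in(name, picture): "bbox" ([centre column, centre row, width, height] in pixels, round what is visible of it).
- env.spot_point(name, picture): "uv" ([column, row] in pixels: a listed point, or the origin of a listed thing).
The state is a dict: "time_s": time; "q": joint angles; "qvel": joint speeds; "joint_efforts": joint torques, N m; "position": TCP position; "tool_rot": TCP orientation; "ft_force": force on the tool from outside, world axes, zero at the start; "wrist_torque": the same for the moment, N m; "grip_width": finger opening in m; "gripper_force": force on a finger pad.
Only numpy, scipy, OpenCV 4.12 (cv2) and the standard library are available. Lean on these libraries where they do the work, as an engineer would, in place of code of your own. Each camera call takes 0.05 s, during which the arm holds its last target. There are 200 camera calls.

## Task

Put the two sharpening stones away to dry: stand each one on its short edge, gently as they chip, in the leaning rack slot that closely fits its thickness (the slot of middle width stays empty), centred and fully down on the slot's floor. When both are in and let go, start the drying timer by pressing its plunger right down to its stop, hold it there a moment, and let it spring back. Leave the bottle, the tub and the honing guide where they are.

Things in the scene. Friction and masses are not known exactly. Their poses are not given: they have to be found in the camera images.
- stone_thin: thin grey sharpening stone, a plain block 90 mm long (its x) x 50 mm wide (y) x 12 mm thick (z); origin at the centre of the broad face it lies on at the start
- stone_thin_center (a point): centre of the thin stone's block
- stone_thick: thick grey sharpening stone, a plain block 110 mm long (its x) x 50 mm wide (y) x 28 mm thick (z); origin at the centre of the broad face it lies on at the start
- stone_thick_center (a point): centre of the thick stone's block
- slot_thin: slot for the thin stone, 16 mm wide between two 8 mm thick, 40 mm broad, 50 mm high wooden walls, open at the sides; origin at the centre of the slot's floor; z runs up the slot, leaning back 20 degrees from vertical towards its x; x is across the slot (thickness direction), y along it (stone's width direction). The three slots stand one behind the other at 62 mm pitch on the rack, in any order
- slot_medium: spare slot, stays empty, 24 mm wide between two 8 mm thick, 40 mm broad, 50 mm high wooden walls, open at the sides; origin at the centre of the slot's floor; z runs up the slot, leaning back 20 degrees from vertical towards its x; x is across the slot (thickness direction), y along it (stone's width direction). The three slots stand one behind the other at 62 mm pitch on the rack, in any order
- slot_thick: slot for the thick stone, 32 mm wide between two 8 mm thick, 40 mm broad, 50 mm high wooden walls, open at the sides; origin at the centre of the slot's floor; z runs up the slot, leaning back 20 degrees from vertical towards its x; x is across the slot (thickness direction), y along it (stone's width direction). The three slots stand one behind the other at 62 mm pitch on the rack, in any order
- rack: drying rack's base board, light wood, 200 x 76 x 12 mm, fixed; origin at the centre of its underside, its x along the row of slots; floors of the slots' centres are 36 mm above the table
- timer: white drying timer, round, 64 mm diameter, body 48 mm high with a plunger on top, fixed; origin at the centre of its underside
- plunger (a joint): the timer's spring plunger: 0 up, 0.008 m fully down at its stop; about 6 N holds it there; springs back when let go
- plunger_top (a point): centre of the top of the plunger's steel head (30 mm diameter), 66 mm above the table when up
- bottle: capped white bottle, 58 mm diameter, 165 mm tall, stands between the stones and the rack, bystander; origin at the centre of its underside
- tub: clear open tub 80 (x) x 110 (y) x 50 mm, bystander; origin at the centre of its underside
- guide: metal honing guide lying on the table, about 50 (x) x 92 (y) x 30 mm, bystander; origin at the centre of its underside
Not all that is in view belongs to the job. What is meant by the stone_thin is not blue or turquoise, and is the larger of those in its own colour.

How it is judged (in metres and radians):
On the way, in this order (a step that is already met when the one before it is completed fails the run):
1. both stones stand in their slots, released and at rest (x of stone_thin_center in the frame of slot_thin between -0.006 and 0.006 m and y of stone_thin_center in the frame of slot_thin between -0.015 and 0.015 m and z of stone_thin_center in the frame of slot_thin between 0.039 and 0.05 m and angle between the x axis of stone_thin and the z axis of slot_thin, either way round below 0.15 rad and angle between the y axis of stone_thin and the y axis of slot_thin, either way round below 0.2 rad and contact force between each of stone_thin, stone_thick and the fingers below 0.1 N and linear speed of each of stone_thin, stone_thick below 0.03 m/s and x of stone_thick_center in the frame of slot_thick between -0.006 and 0.006 m and y of stone_thick_center in the frame of slot_thick between -0.015 and 0.015 m and z of stone_thick_center in the frame of slot_thick between 0.049 and 0.06 m and angle between the x axis of stone_thick and the z axis of slot_thick, either way round below 0.15 rad and angle between the y axis of stone_thick and the y axis of slot_thick, either way round below 0.2 rad), for 0.2 s.
2. the timer's plunger is pressed to its stop (beyond 7 mm of 8) for 0.2 s (value of joint plunger above 0.007 m), for 0.2 s.
At the end, for the whole second after the job is handed in: Each stone stands at rest, released, on a short edge in its own slot: centre within 6 mm across and 15 mm along the slot, foot within 5 mm of its floor, long axis within 0.15 rad of the slot's, width within 0.2 rad; the plunger is up again (under 2 mm) (all of step 1 and value of joint plunger below 0.002 m); the robot touches nothing.
It fails at once if the bottle is shoved by more than 15 mm or tipped (distance of bottle from where it was at the start of the episode above 0.015 m or angle between bottle's own z axis and vertical above 0.25 rad).
It fails at once if the tub is shoved by more than 15 mm or tipped (distance of tub from where it was at the start of the episode above 0.015 m or angle between tub's own z axis and vertical above 0.25 rad).
It fails at once if the guide is shoved by more than 15 mm or tipped (distance of guide from where it was at the start of the episode above 0.015 m or angle between guide's own z axis and vertical above 0.25 rad).
It fails at once if a stone is dropped or rammed into its slot (over 50 N) (contact force between stone_thin and slot_thin above 50 N or contact force between stone_thick and slot_thick above 50 N).
It also fails if it takes over 69 s, if anything falls off the work surface, if the arm or the gripper's body presses on something with over 40 N, if the wrist force passes 120 N, or if a joint passes its speed limit or range.

## Working session

There is one attempt and no reset: what is moved stays moved. The work goes in short steps, Python scripts to look and compute and a tool call to move; the robot and the scene stay as the last step left them, time stands still between calls to the robot, and variables do not carry over. Pictures are saved under pics/ and viewed, at most 10 in all, crops included, and the job is handed in when it is done.

Besides the shell and the picture viewer there is one more tool, called after "Call:" as name(argument=value, ...) on one line, values as JSON. servo_tool: Moves the arm, as the interface text tells. Its arguments: {"type":"object","properties":{"deltas":{"type":"string"},"newtons":{"type":"number"}},"required":["deltas"]}

```bash
ls && mkdir -p pics
python3 - <<'E'
from rig import env
import cv2,numpy as np,pickle
d={}
for n in("scene","top"):
    p=env.get_image(n);d[n]=p
    cv2.imwrite(f"pics/{n}0.png",p["img"][:,:,::-1])
    for t in("stone_thin","stone_thick","slot_thin","slot_medium","slot_thick","rack","timer","plunger_top","bottle","tub","guide"):
        print(n,t,[(np.round(b["uv"]).tolist(),round(b["conf"],2)) for b in env.spot_point(t,p)][:3])
pickle.dump(d,open("d0.pkl","wb"))
E
```

```text
pics
scene stone_thin [([248.0, 173.0], 0.86), ([213.0, 199.0], 0.72), ([248.0, 218.0], 0.67)]
scene stone_thick [([303.0, 210.0], 0.97)]
scene slot_thin [([396.0, 285.0], 0.73)]
scene slot_medium [([418.0, 247.0], 0.85), ([394.0, 287.0], 0.72), ([402.0, 270.0], 0.25)]
scene slot_thick [([401.0, 266.0], 0.93)]
scene rack [([403.0, 274.0], 0.66)]
scene timer [([341.0, 232.0], 0.88)]
scene plunger_top [([327.0, 268.0], 0.69), ([345.0, 212.0], 0.49)]
scene bottle [([328.0, 270.0], 0.77)]
scene tub [([179.0, 250.0], 0.92), ([270.0, 253.0], 0.4)]
scene guide [([270.0, 252.0], 0.79), ([400.0, 274.0], 0.44)]
top stone_thin [([384.0, 244.0], 0.93), ([364.0, 296.0], 0.67), ([338.0, 218.0], 0.64)]
top stone_thick [([281.0, 255.0], 0.62), ([220.0, 234.0], 0.49)]
top slot_thin [([168.0, 162.0], 0.59)]
top slot_medium [([151.0, 212.0], 0.97), ([276.0, 251.0], 0.67)]
top slot_thick [([161.0, 185.0], 0.97), ([219.0, 236.0], 0.33)]
top rack [([163.0, 192.0], 0.86)]
top timer [([227.0, 234.0], 0.73)]
top plunger_top [([220.0, 232.0], 0.62)]
top bottle [([237.0, 182.0], 0.75)]
top tub [([382.0, 164.0], 0.92)]
top guide [([297.0, 182.0], 0.57), ([242.0, 180.0], 0.5)]
```

View pics/top0.png

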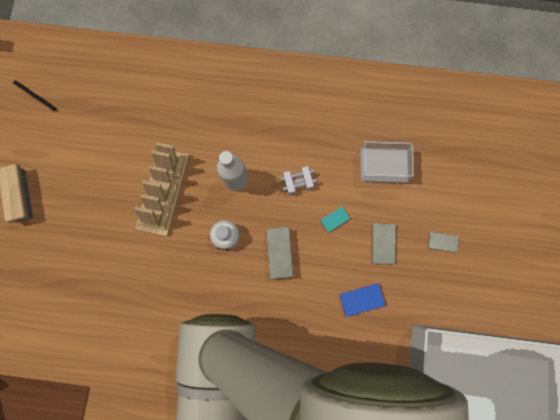

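View pics/scene0.png

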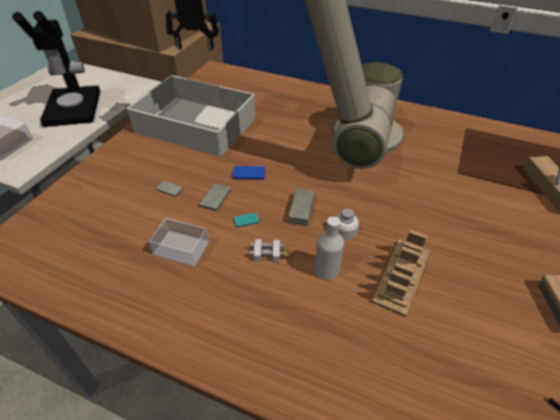

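The top view shows the thin stone at (384,244), with a smaller grey decoy at (444,242). The thick stone is at (280,253), the rack at (163,192), the timer at (224,235) and the bottle at (233,170). Next I'll measure them with depth.

```bash
cat > h.py <<'E'
import numpy as np,cv2,pickle
def cloud(p):
    K=p["camera_matrix"];z=p["depth"].astype(float);h,w=z.shape
    u,v=np.meshgrid(np.arange(w),np.arange(h))
    c=np.stack([(u-K[0,2])/K[0,0]*z,(v-K[1,2])/K[1,1]*z,z],-1)
    T=np.linalg.inv(p["world_to_cam"])
    return c@T[:3,:3].T+T[:3,3]
def blob(W,ok,seed,zr,r=60):
    "component of pixels in height range around seed"
    m=(ok&(W[...,2]>zr[0])&(W[...,2]<zr[1])).astype(np.uint8)
    n,l=cv2.connectedComponents(m)
    return W[l==l[seed[1],seed[0]]] if m[seed[1],seed[0]] else W[:0].reshape(-1,3)
E
python3 - <<'E'
from h import *
np.set_printoptions(precision=4,suppress=True)
d=pickle.load(open("d0.pkl","rb"))
for n in d:
    p=d[n];W=cloud(p);ok=p["depth"]>0
    print(n,"cam",np.linalg.inv(p["world_to_cam"])[:3].tolist(), p["camera_matrix"][0,0])
    S={"top":dict(thin=(384,244),thick=(280,253),timer=(224,233),bottle=(227,157),rack=(163,200),tub=(386,163),guide=(290,182),small=(444,242),teal=(336,219),blue=(362,300)),
       "scene":dict(thin=(215,197),thick=(303,205),timer=(347,216),bottle=(333,224),rack=(403,274),tub=(180,250),guide=(258,250))}[n]
    for k,s in S.items():
        print(n,k,W[s[1],s[0]])
        P=blob(W,ok,s,(0.006,0.25))
        if len(P)<10: continue
        r=cv2.minAreaRect((P[:,:2]*1000).astype(np.float32))
        print("   n",len(P),"rect mm",np.round(r[0],1),np.round(r[1],1),round(r[2],1),"z",np.percentile(P[:,2],[5,50,95,100]))
E
```

```text
scene cam [[-0.38967994042761017, 0.649296110635179, -0.6531187524044642, 1.1655922568036445], [0.9208766704878919, 0.28368384276396796, -0.2674128551618321, 0.17671689303251692], [0.011649110672880958, -0.7056472476164685, -0.708467543471, 0.7528699574264878]] 403.14667576150447
scene thin [ 0.4982 -0.2953  0.0129]
   n 465 rect mm [ 491.3 -297.9] [93.4 50.6] 2.8 z [0.0084 0.0128 0.0152 0.0164]
scene thick [ 0.4455 -0.0623  0.0263]
   n 700 rect mm [440.5 -67.1] [114.8  50.4] 12.3 z [0.0105 0.0284 0.0308 0.0329]
scene timer [0.4798 0.0614 0.0678]
   n 1815 rect mm [538.8  59.9] [ 59.5 185.7] 89.0 z [0.0146 0.0677 0.1646 0.1686]
scene bottle [0.6109 0.0585 0.1657]
   n 1815 rect mm [538.8  59.9] [ 59.5 185.7] 89.0 z [0.0146 0.0677 0.1646 0.1686]
scene rack [0.6142 0.217  0.0878]
   n 2685 rect mm [550.3 220.6] [ 75.9 202.2] 84.9 z [0.0112 0.0263 0.088  0.0927]
scene tub [ 0.716  -0.2566  0.0492]
   n 1499 rect mm [ 678.7 -286. ] [ 84.5 112.6] 5.0 z [0.0091 0.0321 0.0514 0.0538]
scene guide [ 0.6312 -0.1034  0.0291]
   n 508 rect mm [610.5 -82.7] [52.3 91.3] 21.4 z [0.0095 0.0251 0.02
[... 594 characters left out ...]
. ] [63.7 62. ] 7.9 z [0.0232 0.0431 0.0672 0.0702]
top bottle [0.6015 0.0528 0.1665]
   n 876 rect mm [598.7  54.5] [49.9 57.3] 30.7 z [0.022  0.1101 0.1658 0.1684]
top rack [0.5263 0.2106 0.0209]
   n 3057 rect mm [550.3 220.5] [ 77.6 200. ] 85.0 z [0.0106 0.0394 0.0874 0.0936]
top tub [ 0.6836 -0.2924  0.0018]
top guide [ 0.6023 -0.0724  0.0283]
   n 568 rect mm [611.1 -83.3] [50.5 91.5] 21.9 z [0.012  0.0248 0.0284 0.0308]
top small [ 0.5116 -0.4366  0.0059]
top teal [ 0.5336 -0.1873  0.0083]
   n 354 rect mm [ 534.5 -183.6] [33.6 60.8] 39.6 z [0.0066 0.0084 0.0112 0.0124]
top blue [ 0.3605 -0.2612  0.015 ]
   n 962 rect mm [ 362.6 -261.2] [50.4 90.3] 22.4 z [0.0097 0.0124 0.0151 0.0176]
```

Run:
```python
from h import *
d=pickle.load(open("d0.pkl","rb"))
a=np.radians(-5);ex=np.array([np.cos(a),np.sin(a)]);ey=np.array([-ex[1],ex[0]])
im=np.full((360,720,3),255,np.uint8)
for n,c in(("scene",(0,0,255)),("top",(0,0,0))):
    W=cloud(d[n]);Q=(W[...,:2]-[.5503,.2205]);x=Q@ex*1e3;y=Q@ey*1e3;z=W[...,2]*1e3
    m=(abs(x)<110)&(abs(y)<18)&(z>-5)&(z<110)
    for X,Z in zip(x[m],z[m]): cv2.circle(im,(int(360+3.2*X),int(330-3*Z)),1,c,-1)
    mm=(abs(x)<110)&(abs(y)<40)&(z>75)
    print(n,"top pts y range",np.percentile(y[mm],[2,50,98]))
for X in range(-100,101,20): cv2.line(im,(int(360+3.2*X),335),(int(360+3.2*X),345),(255,0,0),1);cv2.putText(im,str(X),(int(350+3.2*X),357),0,.4,(255,0,0))
cv2.imwrite("pics/prof.png",im)
crop=[]
p=d["top"]["img"][130:245,120:205,::-1];q=d["scene"]["img"][225:315,360:440,::-1]
cv2.imwrite("pics/rk.png",np.hstack([cv2.resize(p,(400,540)),cv2.resize(q,(390,540))]))
```

```text
scene top pts y range [-18.65683693   0.5921276   19.19778136]
top top pts y range [-19.76710257  -0.75711089  18.96617258]
```

View pics/prof.png

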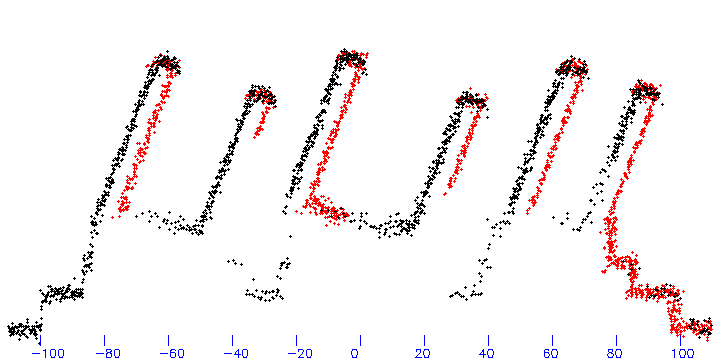

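View pics/rk.png

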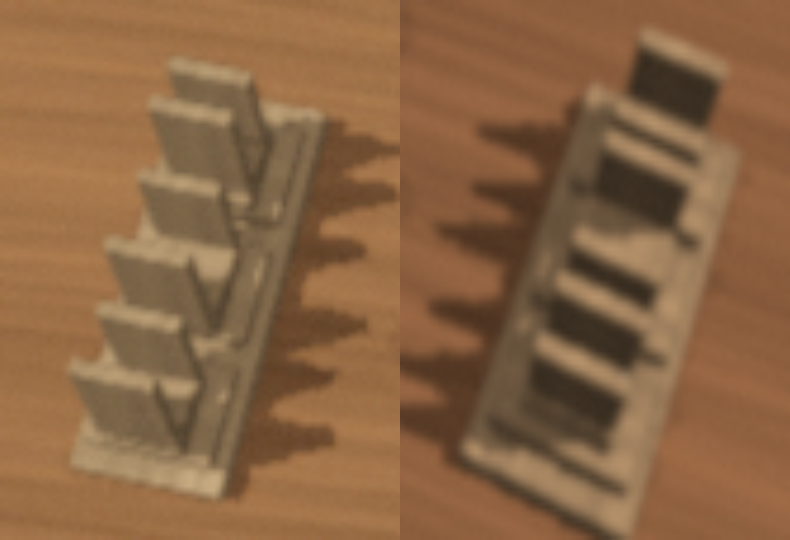

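The thin slot is the far one (+x end), the thick slot is in the middle, and the medium slot is nearest. All of them lean towards +x. I'll refine the slot offsets and read the arm state.

Run:
```python
from h import *
from rig import env
np.set_printoptions(precision=3,suppress=True)
d=pickle.load(open("d0.pkl","rb"))
a=np.radians(-5);ex=np.array([np.cos(a),np.sin(a)]);ey=np.array([-ex[1],ex[0]])
s,c=np.sin(np.radians(20)),np.cos(np.radians(20))
for nm,x0,g in(("med",-62,12),("thick",0,16),("thin",62,8)):
  for n in d:
    W=cloud(d[n]);Q=(W[...,:2]-[.5503,.2205]);x=Q@ex*1e3-x0;y=Q@ey*1e3;z=W[...,2]*1e3-36
    X=c*x-s*z;Z=s*x+c*z
    for f in(-g-8,-g,g,g+8):
        m=(abs(X-f)<3.9)&(abs(y)<17)&(Z>8)&(Z<46)
        if m.sum()>40:
            A=np.c_[y[m],Z[m]-25,np.ones(m.sum())];co=np.linalg.lstsq(A,X[m],rcond=None)[0];print(nm,n,"face",f,"off",round(co[2]-f,2),"slope y,z",co[:2],m.sum())
o=env.observe()
for k in("time_s","q","position","tool_rot","ft_force","grip_width","gripper_force"):print(k,np.array(o[k]))
print(env.grasp_offset)
```

```text
med scene face -12 off -1.77 slope y,z [ 0.008 -0.   ] 107
med top face -20 off 0.2 slope y,z [0.004 0.006] 123
med top face 12 off 0.06 slope y,z [-0.     0.005] 121
thick scene face -16 off -1.61 slope y,z [ 0.001 -0.001] 110
thick scene face 24 off -1.68 slope y,z [-0.001  0.005] 75
thick top face -24 off 0.21 slope y,z [-0.011 -0.   ] 131
thick top face 16 off 0.05 slope y,z [0.014 0.011] 132
thin scene face -8 off -1.68 slope y,z [ 0.009 -0.004] 103
thin scene face 16 off -1.63 slope y,z [-0.005  0.001] 96
thin top face -16 off 0.12 slope y,z [-0.012 -0.007] 138
thin top face 8 off 0.28 slope y,z [0.012 0.007] 94
time_s 1.2
q [-84.644  21.806  74.336  -0.001  83.859 -12.335]
position [ 0.167 -0.524  0.231]
tool_rot [[ 0.953  0.304 -0.   ]
 [ 0.304 -0.953  0.   ]
 [-0.    -0.    -1.   ]]
ft_force [-0.038 -0.489  0.165]
grip_width 0.08538289074152634
gripper_force 0.0
0.0187
```

```bash
cat >> h.py <<'E'
from scipy.spatial.transform import Rotation as Ro
def down(yaw,tilt=0):
    "tool x at world yaw (deg), pointing down, then turned about tool y by tilt deg"
    a=np.radians(yaw);x=np.array([np.cos(a),np.sin(a),0]);z=np.array([0,0,-1.])
    return np.c_[x,np.cross(z,x),z]@Ro.from_euler('y',tilt,degrees=True).as_matrix()
def plan(env,pos,R):
    o=env.observe();R0=np.array(o["tool_rot"]);p=np.array(o["position"])
    rv=Ro.from_matrix(R0.T@R).as_rotvec();d=(np.array(pos)-p)*1000
    with np.printoptions(precision=4,suppress=True):
        print("t",round(o["time_s"],2),"turn",rv,"|deg|",np.degrees(np.linalg.norm(rv)),"shift old frame",R0.T@d,"new frame",R.T@d,"|d|",np.linalg.norm(d),"world",d)
        print(" pos",p,"q",np.array(o["q"]),"F",np.array(o["ft_force"]),"w",o["grip_width"],"gf",o["gripper_force"])
    with open("log.txt","a") as f: f.write(repr([list(map(float,o["q"])),p.tolist(),R0.tolist()])+"\n")
E
python3 - <<'E'
from h import *;from rig import env
plan(env,[.5116,-.2967,.080],down(4.1,-18))
E
```

```text
t 1.2 turn [ 0.0372 -0.3127  0.2353] |deg| 22.52059417076227 shift old frame [ 397.24   -111.825   151.3224] new frame [ 388.9842 -202.0487   32.719 ] |d| 439.5485747354822 world [ 344.4684  227.2589 -151.3204]
 pos [ 0.1671 -0.524   0.2313] q [-84.6443  21.8064  74.3365  -0.0009  83.8594 -12.3355] F [-0.0379 -0.4892  0.1646] w 0.08538289074152634 gf 0.0
```

Call:
servo_tool(deltas="1 0 0 0 .0093 -.0782 .0588;1 0 0 0 .0093 -.0782 .0588;1 0 0 0 .0093 -.0782 .0588;1 0 0 0 .0093 -.0782 .0588;1 32.4 -16.8 2.7 0 0 0;1 32.4 -16.8 2.7 0 0 0;1 32.4 -16.8 2.7 0 0 0;1 32.4 -16.8 2.7 0 0 0", newtons=60)

```text
time_s: 1.87
position: [0.2831, -0.4473, 0.1805]
tool_rot: [[0.949, 0.071, -0.308], [0.068, -0.997, -0.022], [-0.309, 0.0, -0.951]]
ft_force: [1.0, -0.3, -0.0]
grip_width: 0.0853
gripper_force: 0.0
```

Call:
servo_tool(deltas="1 32.4 -16.8 2.7 0 0 0;1 32.4 -16.8 2.7 0 0 0;1 32.4 -16.8 2.7 0 0 0;1 32.4 -16.8 2.7 0 0 0;1 32.4 -16.8 2.7 0 0 0;1 32.4 -16.8 2.7 0 0 0;1 32.4 -16.8 2.7 0 0 0;1 32.4 -16.8 2.7 0 0 0")

```text
time_s: 2.53
position: [0.5129, -0.296, 0.0797]
tool_rot: [[0.949, 0.072, -0.308], [0.068, -0.997, -0.022], [-0.309, 0.0, -0.951]]
ft_force: [-0.2, -1.1, -0.0]
grip_width: 0.0854
gripper_force: 0.0
```

Run:
```python
from h import *;from rig import env
plan(env,[.5116,-.2967,.003],down(4.1,-18))
p=env.get_image("wrist");cv2.imwrite("pics/w1.png",p["img"][:,:,::-1]);pickle.dump(p,open("w1.pkl","wb"))
W=cloud(p);ok=p["depth"]>0
m=ok&(W[...,2]>.007)&(W[...,2]<.018)&(abs(W[...,0]-.492)<.08)&(abs(W[...,1]+.298)<.06)
P=W[m];print(len(P))
if len(P)>50:
    print(cv2.minAreaRect((P[:,:2]*1000).astype(np.float32)),np.median(P[:,2]))
```

```text
t 2.53 turn [0.0002 0.     0.0001] |deg| 0.013265108423012222 shift old frame [22.4203  0.5974 73.3344] new frame [22.4174  0.6091 73.3352] |d| 76.68747044241577 world [ -1.2946  -0.7034 -76.6733]
 pos [ 0.5129 -0.296   0.0797] q [-36.3702  40.8244  68.2463 -11.6267  84.914   51.9805] F [-0.1615 -1.0923 -0.0499] w 0.08537254518146452 gf 0.0
8565
((491.0436706542969, -298.940185546875), (90.47457122802734, 50.1352653503418), 3.63401460647583) 0.012790684869865121
```

Call:
servo_tool(deltas="1 6 0 20 0 0 0;1 6 0 20 0 0 0;1 6 0 18 0 0 0;1 4.4 .6 14.5 0 0 0;.5 0 0 0 0 0 0;.3 0 0 0 0 0 0;.3 0 0 0 0 0 0;.3 0 0 0 0 0 0", newtons=60)

```text
time_s: 3.25
position: [0.5113, -0.2983, 0.0062]
tool_rot: [[0.949, 0.072, -0.306], [0.068, -0.997, -0.024], [-0.307, 0.002, -0.952]]
ft_force: [0.2, 0.2, -0.8]
grip_width: 0.0472
gripper_force: 61.6
```

Call:
servo_tool(deltas=".3 0 0 0 0 0 0;.3 0 0 0 0 0 0")

```text
time_s: 3.42
position: [0.5113, -0.2983, 0.0061]
tool_rot: [[0.949, 0.072, -0.306], [0.068, -0.997, -0.024], [-0.307, 0.002, -0.952]]
ft_force: [1.3, 0.3, 6.6]
grip_width: 0.0477
gripper_force: 62.2
```

Call:
servo_tool(deltas=".3 -2 0 -6 0 0 0;.3 -8 0 -24 0 0 0;.3 -12 0 -36 0 0 0;.3 -12 0 -36 0 0 0;.3 -12 0 -36 0 0 0;.3 0 0 0 0 0 0", newtons=70)

```text
time_s: 3.92
position: [0.5113, -0.2994, 0.1581]
tool_rot: [[0.952, 0.072, -0.298], [0.066, -0.997, -0.03], [-0.3, 0.009, -0.954]]
ft_force: [1.4, -0.7, -1.9]
grip_width: 0.0469
gripper_force: 72.4
```

Run:
```python
from h import *;from rig import env
plan(env,[.55,.22,.25],down(-5,52))
for n in("wrist","scene","top"):
    p=env.get_image(n);cv2.imwrite(f"pics/{n}2.png",p["img"][:,:,::-1]);pickle.dump(p,open(f"{n}2.pkl","wb"))
a=[cv2.imread(f"pics/{n}2.png") for n in("wrist","scene")]
cv2.imwrite("pics/c2.png",np.hstack([cv2.resize(a[0],(400,300)),a[1][100:310,120:400][:,:,:].copy() if 0 else cv2.resize(a[1][60:330,80:440],(400,300))]))
```

```text
t 3.92 turn [-0.041   1.2085  0.1644] |deg| 69.91839844873475 shift old frame [  43.3757 -514.4043 -114.9193] new frame [  68.3169 -520.7711  -61.8861] |d| 528.8663727275108 world [ 38.7069 519.374   91.9353]
 pos [ 0.5113 -0.2994  0.1581] q [-36.6859  36.1776  63.3982 -11.6975  93.4045  49.9217] F [ 1.4085 -0.663  -1.898 ] w 0.04691201517852699 gf 72.3558558638615
```

View pics/c2.png

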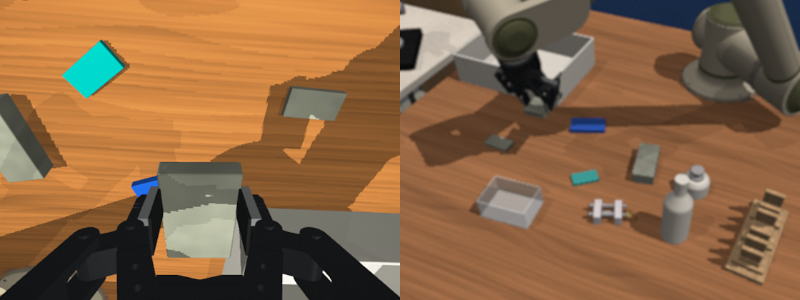

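The thin stone is held between the tips (crop pixels 160-240, 165-255). Next I'll measure its pose in the tool frame.

```bash
cat >> h.py <<'E'
def intool(p,o):
    W=cloud(p);return (W-np.array(o["position"]))@np.array(o["tool_rot"])*1000
E
python3 - <<'E'
from h import *;from rig import env
np.set_printoptions(precision=3,suppress=True)
o=env.observe();p=pickle.load(open("wrist2.pkl","rb"))
T=intool(p,o);ok=p["depth"]>0
print("cam in tool",(np.linalg.inv(p["world_to_cam"])[:3,3]-o["position"])@np.array(o["tool_rot"]))
m=ok&(abs(T[...,1])<23)&(abs(T[...,0])<110)&(T[...,2]>-60)&(T[...,2]<60)
P=T[m];print(len(P),P.min(0),P.max(0))
# normals via ransac: broad face
r=np.random.default_rng(0)
rest=P
for k in range(2):
    best=None
    for i in range(400):
        a,b,c=rest[r.choice(len(rest),3,0)];n=np.cross(b-a,c-a);l=np.linalg.norm(n)
        if l<50: continue
        n/=l;inl=abs((rest-a)@n)<1
        if best is None or inl.sum()>best.sum():best=inl
    Q=rest[best];c=Q.mean(0);n=np.linalg.svd(Q-c,full_matrices=False)[2][2]
    print("plane",best.sum(),"c",c,"n",n,"range",Q.min(0),Q.max(0));rest=rest[~best]
E
```

```text
cam in tool [ 0.079  0.    -0.152]
14080 [-63.782 -22.999 -49.768] [24.69  22.995  7.144]
plane 11218 c [-14.437   0.097 -10.537] n [-0.323 -0.009 -0.946] range [-63.782 -22.997 -23.27 ] [21.839 22.995  7.144]
plane 1699 c [ 22.399   0.085 -16.815] n [-0.951 -0.007  0.309] range [ 19.216 -22.925 -24.069] [ 24.531  22.993 -10.639]
```

```bash
cat >> h.py <<'E'
a_=np.radians(-5);EX=np.array([np.cos(a_),np.sin(a_),0]);EY=np.array([-EX[1],EX[0],0]);UZ=np.array([0,0,1.])
s_,c_=np.sin(np.radians(20)),np.cos(np.radians(20))
SZ=s_*EX+c_*UZ;SX=c_*EX-s_*UZ
RACK=np.array([.5503,.2205,0])
def floor(x): return RACK+EX*x/1000+UZ*.036
def place(xo,yt,ct,fl,h,dx=0,dy=0):
    "tool pose putting stone (axis xo,y axis yt, centre ct mm in tool) with centre h mm up slot"
    xo=xo/np.linalg.norm(xo);yt=yt-xo*(xo@yt);yt/=np.linalg.norm(yt)
    A=np.c_[xo,yt,np.cross(xo,yt)];B=np.c_[SZ,-EY,np.cross(SZ,-EY)]
    R=B@A.T
    return fl+(SZ*h+SX*dx+EY*dy)/1000-R@np.array(ct)/1000,R
THIN=dict(xo=np.array([.949,0,-.3135]),yt=np.array([0,1.,-.009]),ct=np.array([-20.3,.1,-2.4]))
E
python3 - <<'E'
from h import *;from rig import env
for h in(125,45):
    p,R=place(**THIN,fl=floor(61.2),h=h);print(h,p,R[:,2]);plan(env,p,R)
E
```

```text
125 [0.66827613 0.21035297 0.1679103 ] [ 0.78267106 -0.06032968 -0.61950491]
t 4.07 turn [-0.0439  1.2148  0.1545] |deg| 70.20982847383637 shift old frame [ 180.0295 -495.2809  -77.4219] new frame [  86.4262 -519.0306   82.7389] |d| 532.6424325294373 world [159.1982 507.9726  18.1033]
 pos [ 0.5091 -0.2976  0.1498] q [-36.6922  36.6654  64.0163 -11.6601  93.0898  49.9813] F [ 0.302   0.6927 -1.6131] w 0.047128719090281476 gf 72.24046722549247
45 [0.64101864 0.2127377  0.09273489] [ 0.78267106 -0.06032968 -0.61950491]
t 4.07 turn [-0.0439  1.2148  0.1545] |deg| 70.20982847383637 shift old frame [ 177.5793 -499.5897    2.4244] new frame [  10.4638 -519.0306  107.8329] |d| 530.2170948915375 world [131.9407 510.3573 -57.0721]
 pos [ 0.5091 -0.2976  0.1498] q [-36.6922  36.6654  64.0163 -11.6601  93.0898  49.9813] F [ 0.302   0.6927 -1.6131] w 0.047128719090281476 gf 72.24046722549247
```

```bash
cat >> h.py <<'E'
def held(env,L,th,save=None):
    "settle check, then stone pose in tool from wrist depth: broad face and end face"
    o0=env.observe();p=env.get_image("wrist");o=env.observe()
    print("moved mm",np.linalg.norm(np.array(o["position"])-o0["position"])*1e3)
    if save: cv2.imwrite(save,p["img"][:,:,::-1])
    T=intool(p,o0);ok=p["depth"]>0
    P=T[ok&(abs(T[...,1])<22)&(abs(T[...,0])<130)&(T[...,2]>-60)&(T[...,2]<70)]
    r=np.random.default_rng(0);rest=P;out=[]
    for k in range(2):
        best=None
        for i in range(500):
            a,b,c=rest[r.choice(len(rest),3,0)];n=np.cross(b-a,c-a);l=np.linalg.norm(n)
            if l<50: continue
            n/=l;inl=abs((rest-a)@n)<1
            if best is None or inl.sum()>best.sum():best=inl
        Q=rest[best];c=Q.mean(0);n=np.linalg.svd(Q-c,full_matrices=False)[2][2];rest=rest[~best]
        out.append((c,n,len(Q)))
    (c1,n1,k1),(c2,n2,k2)=out
    if n1[2]>0:n1=-n1
    if n2[0]<0:n2=-n2
    # refine: orthogonal
    xo=n2-n1*(n1@n2);xo/=np.linalg.norm(xo)
    xo=np.cross(np.cross(n1,xo),n1) ;end=xo@c2;top=n1@c1
    # lateral: from strip edges of the broad face is hidden by the pads; use grip centre
    y=np.cross(n1,xo);ct=xo*(end-L/2)+n1*(top-th/2)
    with np.printoptions(precision=3,suppress=True):
        print("n1",n1,k1,"n2",n2,k2,"dot",n1@n2,"end",end,"top",top,"xo",xo,"ct",ct)
    return xo,ct
E
python3 - <<'E'
from h import *;from rig import env
held(env,90,12)
E
```

```text
moved mm 0.9663476052541551
n1 [-0.316  0.001 -0.949] 10749 n2 [ 0.95   0.011 -0.311] 1672 dot -0.005222411454950596 end 24.381335198522997 top 6.449881530048329 xo [ 0.949  0.011 -0.316] ct [-19.705  -0.226   6.081]
```

Call:
servo_tool(deltas=".3 -12 0 -36 0 0 0;.3 -12 0 -36 0 0 0;.3 -12 0 -36 0 0 0;.3 -12 0 -36 -.0044 .1215 .0155;.3 0 0 0 -.0044 .1215 .0155;.3 0 0 0 -.0044 .1215 .0155;.3 0 0 0 -.0044 .1215 .0155;.3 0 0 0 -.0044 .1215 .0155")

```text
time_s: 4.78
position: [0.508, -0.2979, 0.3008]
tool_rot: [[0.956, -0.006, 0.294], [0.0, -1.0, -0.023], [0.294, 0.022, -0.956]]
ft_force: [1.1, -0.1, -2.5]
grip_width: 0.0474
gripper_force: 72.7
```

Call:
servo_tool(deltas=".3 0 0 0 -.0044 .1215 .0155;.3 0 0 0 -.0044 .1215 .0155;.3 0 0 0 -.0044 .1215 .0155;.3 0 0 0 -.0044 .1215 .0155;.3 0 0 0 -.0044 .1215 .0155;.3 0 0 0 0 0 0")

```text
time_s: 5.28
position: [0.5064, -0.2965, 0.2975]
tool_rot: [[0.623, -0.081, 0.778], [-0.059, -0.997, -0.056], [0.78, -0.011, -0.626]]
ft_force: [-0.3, 0.9, -2.8]
grip_width: 0.0466
gripper_force: 73.0
```

```bash
sed -i 's/^THIN=.*/THIN=dict(xo=np.array([.949,0,-.316]),yt=np.array([0,1.,0]),ct=np.array([-19.7,0,6.1]))/' h.py
python3 - <<'E'
from h import *;from rig import env
for h in(150,45):
    p,R=place(**THIN,fl=floor(61.2),h=h);print(h,p,R[:,2]);plan(env,p,R)
E
```

```text
150 [0.66980825 0.21004438 0.19617946] [ 0.78052942 -0.06828748 -0.62137802]
t 5.28 turn [-0.0118  0.0054 -0.0042] |deg| 0.7818526943201263 shift old frame [  -6.9431 -516.9627  162.0121] new frame [  -5.6469 -518.8654  155.8633] |d| 541.7994032496932 world [ 163.3825  506.5533 -101.2745]
 pos [ 0.5064 -0.2965  0.2975] q [-59.0602  10.0256  96.8618  53.7399  52.3612   9.2993] F [-0.3107  0.924  -2.7541] w 0.04659226402994799 gf 72.98414383199997
45 [0.63403279 0.21317433 0.09751174] [ 0.78052942 -0.06828748 -0.62137802]
t 5.28 turn [-0.0118  0.0054 -0.0042] |deg| 0.7818526943201263 shift old frame [-106.3822 -516.1531  195.7199] new frame [-105.2691 -518.8654  189.0358] |d| 562.1720697890082 world [ 127.6071  509.6832 -199.9422]
 pos [ 0.5064 -0.2965  0.2975] q [-59.0602  10.0256  96.8618  53.7399  52.3612   9.2993] F [-0.3107  0.924  -2.7541] w 0.04659226402994799 gf 72.98414383199997
```

Call:
servo_tool(deltas=".3 0 -40 0 -.012 .005 -.004;.3 0 -40 0 0 0 0;.3 0 -40 0 0 0 0;.3 0 -40 0 0 0 0;.3 0 -40 0 0 0 0;.3 0 -40 0 0 0 0;.3 0 -40 0 0 0 0;.3 0 -40 0 0 0 0")

```text
time_s: 5.95
position: [0.5338, 0.0054, 0.2988]
tool_rot: [[0.624, -0.084, 0.777], [-0.045, -0.996, -0.071], [0.78, 0.009, -0.625]]
ft_force: [-0.3, 0.3, -2.6]
grip_width: 0.0467
gripper_force: 73.0
```

Call:
servo_tool(deltas=".3 0 -40 0 0 0 0;.3 0 -40 0 0 0 0;.3 0 -40 0 0 0 0;.3 0 -40 0 0 0 0;.3 0 -39 0 0 0 0;.3 0 0 35 0 0 0;.3 0 0 30 0 0 0;.3 0 0 0 0 0 0")

```text
time_s: 6.62
position: [0.5965, 0.119, 0.2485]
tool_rot: [[0.641, -0.086, 0.763], [-0.047, -0.996, -0.073], [0.766, 0.011, -0.643]]
ft_force: [-0.5, -0.2, -2.5]
grip_width: 0.0471
gripper_force: 73.0
```

Run:
```python
from h import *;from rig import env
p,R=place(**THIN,fl=floor(61.2),h=150);plan(env,p,R)
```

```text
t 6.62 turn [0.006  0.0275 0.0094] |deg| 1.702197215689612 shift old frame [  2.6483 -97.5954  82.9272] new frame [ -0.5585 -97.105   83.541 ] |d| 128.09683144773837 world [ 73.3238  91.061  -52.3481]
 pos [0.5965 0.119  0.2485] q [  2.8764  13.8528 100.3082 -21.9121  17.3144 115.5583] F [-0.4616 -0.1948 -2.461 ] w 0.047061432221989365 gf 73.01281300984556
```

```bash
cat > kin.py <<'E'
from h import *
from scipy.optimize import least_squares
L=[eval(l) for l in open("log.txt")]
def rots(q):
    e=lambda ax,a:Ro.from_euler(ax,a,degrees=True)
    R1=e('z',q[0]);R2=R1*e('y',q[1]);R3=R2*e('y',q[2]);R4=R3*e('z',q[3]);R5=R4*e('y',q[4]);R6=R5*e('z',q[5])
    return R1,R2,R3,R4,R5,R6
C=[rots(q)[5].inv()*Ro.from_matrix(R) for q,p,R in L]
CM=C[0]
def pos(q,v):
    R1,R2,R3,R4,R5,R6=rots(q)
    return np.array([0,0,v[0]])+R1.apply([v[1],v[2],0])+R2.apply([0,0,v[3]])+R3.apply([v[4],0,v[5]])+R5.apply([0,0,v[6]])+R4.apply([v[7],0,0])
v0=np.array([.2,0,.12,.4,0,.4,.25,0])
def fit():
    f=lambda v:np.r_[np.concatenate([pos(q,v)-p for q,p,R in L])*1e3,(v-v0)*.3]
    return least_squares(f,v0)
s=fit();V=s.x
if __name__=="__main__":
    print([np.degrees(c.magnitude()).round(1) for c in C],np.degrees((C[0].inv()*C[-1]).magnitude()),np.degrees((C[0].inv()*C[3]).magnitude()))
    print(V.round(4));print([(1e3*(pos(q,V)-p)).round(2).tolist() for q,p,R in L])
lo=np.array([-178.18,-50.72,12.68,-81.47,9.98,-165.26]);hi=np.array([178.18,133.34,142.11,261.47,163.14,165.26])
def ik(p,R,q0,free=False):
    b=(lo-400,hi+400) if free else (lo,hi)
    g=lambda q:np.r_[(pos(q,V)-p)*1e3,(Ro.from_matrix(R).inv()*rots(q)[5]*CM).as_rotvec()*200]
    r=least_squares(g,np.clip(q0,b[0]+.5,b[1]-.5),bounds=b);return r.x,r.cost
E
python3 - <<'E'
from kin import *;import runpy
runpy.run_path("kin.py",run_name="__main__")
q=L[-1][0]
for h in(150,120,90,60,45):
    p,R=place(**THIN,fl=floor(61.2),h=h)
    x,c=ik(p,R,q);print(h,x.round(1),round(c,3));y,c=ik(p,R,q,True);print("   free",y.round(1),round(c,3))
E
```

```text
[np.float64(90.0), np.float64(90.0), np.float64(90.0), np.float64(90.0), np.float64(90.0), np.float64(90.0), np.float64(90.0), np.float64(90.0)] 4.0418838851008144e-14 1.8108923365668596e-14
[0.1301 0.     0.1175 0.5371 0.103  0.3508 0.2575 0.    ]
[[-0.0, 0.0, -0.0], [-0.0, 0.0, 0.0], [-0.0, 0.0, 0.0], [-0.0, 0.0, 0.0], [-0.0, 0.0, 0.0], [0.0, -0.0, -0.0], [0.0, -0.0, -0.0], [-0.0, -0.0, -0.0]]
150 [ 12.9  27.   90.4 -49.   18.6 148.8] 0.0
   free [ 12.9  27.   90.4 -49.   18.6 148.8] 0.0
120 [ 13.2  28.5  93.6 -62.1  16.1 162.7] 0.0
   free [ 13.2  28.5  93.6 -62.1  16.1 162.7] 0.0
90 [ 13.2  30.   95.3 -64.3  15.  165.3] 29.299
   free [ 13.6  30.4  96.6 -79.   14.8 180.4] 0.0
60 [ 13.1  31.4  96.5 -64.1  14.  165.3] 140.083
   free [ 14.   32.6  99.4 -97.5  14.9 199.9] 0.0
45 [ 13.1  32.2  97.1 -64.   13.5 165.3] 226.321
   free [  14.2   33.7  100.7 -106.2   15.6  209. ] 0.0
```

Run:
```python
from kin import *
q0=np.array(L[-1][0]);qd=np.array([10,30,90,0,60,100.])
def best(p,R):
    r=[ik(p,R,s) for s in (q0,qd,[10,30,90,0,40,-80.],[10,30,90,90,40,0],[0,40,90,180,40,-90.],[0,40,90,-60,40,90.])]
    r=[x for x in r if x[1]<.01]
    if not r:return None
    mg=[min((x-lo).min(),(hi-x).min()) for x,_ in r];i=int(np.argmax(mg));return r[i][0].round(0),round(mg[i],0)
for t in(25,30,35,40,45):
    a=np.radians(t);xo=np.array([np.cos(a),0,-np.sin(a)]);nu=np.array([-np.sin(a),0,-np.cos(a)])
    for nm,fx,Ls,th,g in(("thin",61.2,90,12,20),("thick",-.8,110,28,20)):
        ct=-xo*g+0*nu
        for h in(Ls/2,Ls/2+80):
            p,R=place(xo,np.array([0,1.,0]),ct,floor(fx),h);print(t,nm,h,best(p,R))
    print("  pick",best([.511,-.297,.004],down(4,-t)),best([.461,-.063,.02],down(12,-t)))
```

```text
25 thin 45.0 (array([ 13.,  33.,  97., -63.,  15., 165.]), np.float64(0.0))
25 thin 125.0 (array([ 13.,  28.,  89., -33.,  23., 134.]), np.float64(13.0))
25 thick 55.0 None
25 thick 135.0 (array([ 15.,  23.,  96., -39.,  22., 141.]), np.float64(12.0))
  pick (array([-35.,  49.,  67., -15.,  84.,  55.]), np.float64(55.0)) (array([-16.,  39.,  88., -12.,  76.,  67.]), np.float64(54.0))
30 thin 45.0 (array([ 13.,  32.,  94., -38.,  19., 140.]), np.float64(9.0))
30 thin 125.0 (array([ 12.,  28.,  86., -22.,  29., 123.]), np.float64(20.0))
30 thick 55.0 (array([ 15.,  28., 101., -46.,  18., 151.]), np.float64(8.0))
30 thick 135.0 (array([ 14.,  23.,  93., -26.,  28., 128.]), np.float64(18.0))
  pick (array([-34.,  51.,  64., -18.,  90.,  56.]), np.float64(51.0)) (array([-15.,  41.,  85., -13.,  81.,  68.]), np.float64(57.0))
35 thin 45.0 (array([ 12.,  32.,  91., -24.,  25., 126.]), np.float64(15.0))
35 thin 125.0 (array([ 11.,  28.,  82., -16.,  37., 116.]), np.float64(27.0))
35 thick 55.0 (array([ 14.,  28.,  98., -29.,  23., 133.]), np.float64(13.0))
35 thick 135.0 (array([ 13.,  23., 
[... 372 characters left out ...]
, -19.,  30., 123.]), np.float64(20.0))
40 thick 135.0 (array([ 13.,  24.,  86., -13.,  42., 115.]), np.float64(32.0))
  pick (array([-32.,  56.,  58., -23., 100.,  57.]), np.float64(45.0)) (array([-13.,  46.,  79., -16.,  92.,  69.]), np.float64(63.0))
45 thin 45.0 (array([ 11.,  33.,  84., -11.,  39., 113.]), np.float64(29.0))
45 thin 125.0 (array([ 10.,  30.,  75.,  -8.,  51., 109.]), np.float64(41.0))
45 thick 55.0 (array([ 13.,  28.,  92., -13.,  37., 116.]), np.float64(27.0))
45 thick 135.0 (array([ 12.,  25.,  82.,  -9.,  49., 112.]), np.float64(39.0))
  pick (array([-31.,  58.,  55., -25., 105.,  56.]), np.float64(42.0)) (array([-13.,  48.,  77., -17.,  97.,  70.]), np.float64(64.0))
```

Run:
```python
from kin import *
from rig import env
q0=np.array(L[-1][0]);
for c in((.40,.20),(.37,.17)):
  for yaw in(0,20):
    for t,z in((-18.4,.0065),(-18.4,.09),(-38,.004),(-38,.09),(34,.25),(0,.25)):
        x,cst=ik(np.array([c[0],c[1],z]),down(yaw,t),[20,20,100,0,60,100.]);print(c,yaw,t,z,x.round(0),round(cst,2),min((x-lo).min(),(hi-x).min()).round(0))
plan(env,[.40,.20,.10],down(0,-18.4))
```

```text
(0.4, 0.2) 0 -18.4 0.0065 [10. 36. 96.  3. 66. 98.] 0.0 46.0
(0.4, 0.2) 0 -18.4 0.09 [10. 29. 92.  3. 78. 98.] 0.0 50.0
(0.4, 0.2) 0 -38 0.004 [ 8. 45. 85.  5. 88. 96.] 0.0 57.0
(0.4, 0.2) 0 -38 0.09 [ 8. 38. 82.  5. 98. 97.] 0.0 60.0
(0.4, 0.2) 0 34 0.25 [ 17.  -0. 108. -14.  41. 115.] 0.0 31.0
(0.4, 0.2) 0 0 0.25 [ 11.  11.  87.  -0.  82. 101.] 0.0 55.0
(0.4, 0.2) 20 -18.4 0.0065 [13. 37. 95. -3. 67. 84.] 0.0 47.0
(0.4, 0.2) 20 -18.4 0.09 [13. 29. 91. -2. 78. 84.] 0.0 51.0
(0.4, 0.2) 20 -38 0.004 [14. 46. 83. -4. 89. 85.] 0.0 59.0
(0.4, 0.2) 20 -38 0.09 [14. 38. 80. -4. 99. 84.] 0.0 62.0
(0.4, 0.2) 20 34 0.25 [  7.  -2. 110.  11.  40.  70.] 0.0 30.0
(0.4, 0.2) 20 0 0.25 [11. 11. 87. -0. 82. 81.] 0.0 55.0
(0.37, 0.17) 0 -18.4 0.0065 [  7.  34. 102.   2.  62.  95.] 0.0 40.0
(0.37, 0.17) 0 -18.4 0.09 [ 7. 26. 98.  2. 75. 96.] 0.0 44.0
(0.37, 0.17) 0 -38 0.004 [ 6. 43. 92.  3. 84. 94.] 0.0 50.0
(0.37, 0.17) 0 -38 0.09 [ 6. 35. 89.  3. 95. 95.] 0.0 54.0
(0.37, 0.17) 0 34 0.25 [ 12.  -5. 112. -11.  40. 109.] 0.0 30.0
(0.37, 0.17) 0 0 0.25 [ 8.  6. 93.  0. 81. 98.] 0.0 49.0
(0.37, 0.17) 20 -18.4 0.0065 [ 10.  34. 101.  -4.  62.  82.] 0.0 41.0
(0.37, 0.17) 20 -18.4 0.09 [10. 26. 97. -3. 75. 81.] 0.0 45.0
(0.37, 0.17) 20 -38 0.004 [11. 43. 90. -5. 85. 84.] 0.0 52.0
(0.37, 0.17) 20 -38 0.09 [11. 35. 87. -5. 95. 83.] 0.0 55.0
(0.37, 0.17) 20 34 0.25 [  1.  -8. 114.  16.  42.  62.] 0.0 28.0
(0.37, 0.17) 20 0 0.25 [ 8.  6. 93.  0. 81. 78.] 0.0 49.0
t 6.62 turn [ 0.0362 -1.1926 -0.0847] |deg| 68.53601658634452 shift old frame [-243.5281  -65.485   -60.2998] new frame [-139.5568  -81.0166  202.9544] |d| 259.2880357849851 world [-196.4845   81.0166 -148.5276]
 pos [0.5965 0.119  0.2485] q [  2.8764  13.8528 100.3082 -21.9121  17.3144 115.5583] F [-0.4616 -0.1948 -2.461 ] w 0.047061432221989365 gf 73.01281300984556
```

Call:
servo_tool(deltas=".3 -20 0 -20 .0036 -.1193 -.0085;.3 -20 0 -20 .0036 -.1193 -.0085;.3 -20 0 -10 .0036 -.1193 -.0085;.3 -20 0 0 .0036 -.1193 -.0085;.3 -20 0 0 .0036 -.1193 -.0085;.3 -20 0 0 .0036 -.1193 -.0085;.3 -20 0 0 .0036 -.1193 -.0085;.3 -20 0 0 .0036 -.1193 -.0085")

```text
time_s: 7.28
position: [0.4206, 0.1273, 0.2204]
tool_rot: [[0.996, -0.017, -0.082], [-0.018, -1.0, -0.012], [-0.082, 0.013, -0.997]]
ft_force: [-1.0, -0.5, -2.4]
grip_width: 0.0467
gripper_force: 72.9
```

Call:
servo_tool(deltas=".3 -20 0 0 .0036 -.1193 -.0085;.3 -20 0 0 .0036 -.1193 -.0085;.3 0 0 0 0 0 0;.3 0 0 0 0 0 0")

```text
time_s: 7.62
position: [0.3827, 0.128, 0.2249]
tool_rot: [[0.952, -0.001, -0.307], [-0.002, -1.0, -0.002], [-0.307, 0.002, -0.952]]
ft_force: [0.2, -0.6, -1.0]
grip_width: 0.0467
gripper_force: 72.8
```

Run:
```python
from h import *;from rig import env
plan(env,[.35,.18,.0065],down(0,-18.4))
```

```text
t 7.62 turn [ 0.0016 -0.0088 -0.0019] |deg| 0.5233209084108936 shift old frame [ 35.8729 -52.4241 217.844 ] new frame [ 37.8861 -52.0053 217.6034] |d| 226.9166041141528 world [ -32.7371   52.0053 -218.4374]
 pos [0.3827 0.128  0.2249] q [ 1.3488 15.6634 86.9784  0.324  95.2524 91.4238] F [ 0.2429 -0.5652 -0.9759] w 0.04671563247960501 gf 72.80598068085965
```

Call:
servo_tool(deltas=".3 6.3 -8.7 34 0 -.0088 0;.3 6.3 -8.7 34 0 0 0;.3 6.3 -8.7 34 0 0 0;.3 6.3 -8.7 34 0 0 0;.3 6.3 -8.7 34 0 0 0;.3 6.3 -8.7 30 0 0 0;.3 0 0 10 0 0 0;.3 0 0 0 0 0 0")

```text
time_s: 8.28
position: [0.3501, 0.1811, 0.0125]
tool_rot: [[0.948, 0.001, -0.319], [0.001, -1.0, -0.001], [-0.319, 0.001, -0.948]]
ft_force: [-1.4, 0.1, -1.3]
grip_width: 0.0469
gripper_force: 72.8
```

Run:
```python
from h import *;from rig import env
plan(env,[.35,.18,.0065],down(0,-18.4))
```

```text
t 8.28 turn [0.0008 0.004  0.0009] |deg| 0.2387143771508075 shift old frame [1.8539 1.0578 5.6734] new frame [1.8322 1.0609 5.6799] |d| 6.061673034950419 world [-0.0543 -1.0609 -5.9679]
 pos [0.3501 0.1811 0.0125] q [  8.2329  32.5514 104.2898   2.9262  61.6461  96.366 ] F [-1.4219  0.0615 -1.2664] w 0.04686855617106361 gf 72.80429284102865
```

Call:
servo_tool(deltas=".3 1 0 3 0 0 0;.3 1 0 3 0 0 0;.3 0 0 .5 0 0 0;1 0 0 0 0 0 0;1 0 0 0 0 0 0;1 0 0 0 0 0 0;1 0 0 -20 0 0 0;1 0 0 -38 0 0 0")

```text
time_s: 8.95
position: [0.367, 0.1807, 0.0613]
tool_rot: [[0.946, 0.0, -0.326], [0.0, -1.0, 0.001], [-0.326, -0.001, -0.946]]
ft_force: [1.2, 0.0, -0.9]
grip_width: 0.0853
gripper_force: 0.0
```

Call:
servo_tool(deltas="1 0 0 -36 0 -.114 0;1 0 0 0 0 -.114 0;1 0 0 0 0 -.114 0;1 0 0 0 0 0 0;1 0 0 0 0 0 0")

```text
time_s: 9.37
position: [0.3788, 0.1809, 0.0886]
tool_rot: [[0.8, -0.001, -0.6], [0.0, -1.0, 0.002], [-0.6, -0.001, -0.8]]
ft_force: [-1.1, 0.0, -0.7]
grip_width: 0.0854
gripper_force: 0.0
```

Run:
```python
from h import *;from rig import env
p=env.get_image("wrist");cv2.imwrite("pics/w3.png",p["img"][:,:,::-1])
W=cloud(p);ok=p["depth"]>0
m=(ok&(W[...,2]>.007)&(W[...,2]<.018)).astype(np.uint8)
n,l,st,_=cv2.connectedComponentsWithStats(m)
for i in range(1,n):
    if st[i,4]>400:
        P=W[l==i];print(st[i,4],cv2.minAreaRect((P[:,:2]*1000).astype(np.float32)),np.median(P[:,2]))
plan(env,[.37,.18,.004],down(0,-38))
```

```text
1356 ((456.4281311035156, 203.44898986816406), (25.512331008911133, 18.29231071472168), 85.69912719726562) 0.012724762494341874
609 ((451.7425231933594, 86.0495834350586), (30.748136520385742, 4.355550765991211), 25.058746337890625) 0.013294438502043288
6098 ((331.5143737792969, 181.49588012695312), (50.13404846191406, 92.41926574707031), 89.81108093261719) 0.01284545729883492
1017 ((55.864784240722656, -71.10758972167969), (171.1528778076172, 42.80403137207031), 37.120155334472656) 0.012476400667722598
719 ((55.75565719604492, 503.04864501953125), (112.57160186767578, 5.994877815246582), 28.108993530273438) 0.012493165754216717
1112 ((2.857147216796875, 81.83151245117188), (62.22453689575195, 189.10610961914062), 87.13382720947266) 0.01279150695936647
t 9.42 turn [-0.0013 -0.0203  0.0007] |deg| 1.1664103297912765 shift old frame [44.4106  1.1224 73.0342] new frame [45.885   0.9955 72.1189] |d| 85.48423014069523 world [ -8.243   -0.9955 -85.0801]
 pos [0.3782 0.181  0.0891] q [ 6.6772 35.0657 87.2416  4.0843 94.3244 95.6223] F [-0.6587 -0.0365 -0.2963] w 0.08572253398039124 gf 0.0
```

Call:
servo_tool(deltas="1 9 -.5 29 0 0 0;1 9 0 28 0 0 0;1 9 0 20 0 0 0;1 0 0 6 0 0 0;1 0 0 0 0 0 0;.3 0 0 0 0 0 0;.3 0 0 0 0 0 0;.3 0 0 0 0 0 0", newtons=80)

```text
time_s: 10.08
position: [0.3511, 0.1818, 0.0077]
tool_rot: [[0.801, -0.0, -0.599], [0.001, -1.0, 0.002], [-0.599, -0.002, -0.801]]
ft_force: [0.0, -0.3, 0.9]
grip_width: 0.0514
gripper_force: 0.1
```

Call:
servo_tool(deltas=".3 0 0 0 0 0 0;.3 0 0 0 0 0 0;.3 0 0 0 0 0 0;.3 0 0 0 0 0 0")

```text
time_s: 10.42
position: [0.3515, 0.1818, 0.0083]
tool_rot: [[0.801, -0.0, -0.598], [0.001, -1.0, 0.002], [-0.598, -0.002, -0.801]]
ft_force: [3.6, 0.5, 13.3]
grip_width: 0.0462
gripper_force: 79.9
```

Call:
servo_tool(deltas=".3 -6 0 -8 0 0 0;.3 -18 0 -24 0 0 0;.3 -24 0 -32 0 0 0;.3 -18 0 -24 0 0 0;.3 0 0 0 0 0 0;.3 0 0 0 0 0 0;.3 0 0 0 0 0 0")

```text
time_s: 11.0
position: [0.3501, 0.1814, 0.1166]
tool_rot: [[0.799, -0.0, -0.601], [0.001, -1.0, 0.001], [-0.601, -0.002, -0.799]]
ft_force: [-0.9, -0.6, -1.6]
grip_width: 0.0464
gripper_force: 82.1
```

Run:
```python
from kin import *;from rig import env
xo,ct=held(env,90,12,"pics/w4.png")
q=env.observe()["q"]
for h in(150,120,80,45):
    p,R=place(xo,np.array([0,1.,0]),ct,floor(61.2),h);x,c=ik(p,R,[12,30,85,-16,40,115.]);print(h,p.round(4),x.round(1),round(c,3))
p,R=place(xo,np.array([0,1.,0]),ct,floor(61.2),150);plan(env,p,R)
```

```text
moved mm 0.42101486504599456
n1 [-0.611 -0.001 -0.792] 5993 n2 [0.597 0.002 0.802] 3987 dot -0.9998548276604328 end -51.67099136329098 top 4.120366304768266 xo [-0.791  0.041  0.61 ] ct [ 77.638  -3.967 -57.493]
150 [0.6971 0.2077 0.2672] [ -2.7  66.7  52.4  99.9 153.8 165.3] 22339.825
120 [0.6869 0.2086 0.239 ] [ -1.9  68.7  51.9  96.7 156.9 165.3] 19540.157
80 [0.6732 0.2097 0.2014] [ -0.9  71.4  51.2  93.2 160.5 165.3] 16131.567
45 [0.6613 0.2108 0.1685] [  0.   74.   50.5  90.7 163.  165.3] 13489.517
t 11.05 turn [ 0.0875 -1.9311  0.0435] |deg| 110.78397747552626 shift old frame [ 186.3187  -26.565  -329.4609] new frame [-372.6116  -45.7087  -55.1013] |d| 379.42698099954714 world [347.1181  26.2498 150.9463]
 pos [0.35   0.1814 0.1162] q [ 7.0746 30.912  90.1175  4.3491 95.7497 96.06  ] F [-0.328  -0.0822 -1.8339] w 0.04613530588463222 gf 82.1183417737484
```

View pics/w4.png

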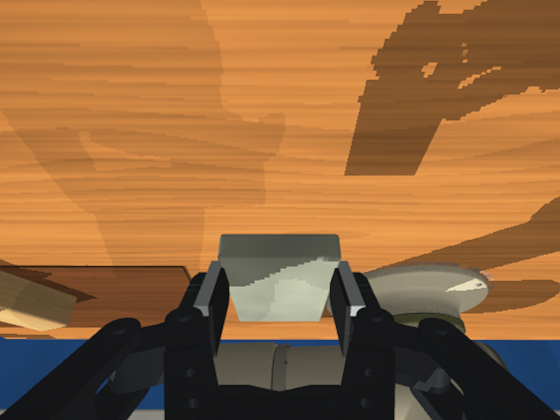

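The stone is held level between the pads, with its end face at rows 235-260. The second plane fit caught the table, so I'll constrain it.

```bash
python3 - <<'E'
s=open("h.py").read()
s=s.replace("Q=rest[best];c=Q.mean(0);n=np","Q=rest[best];c=Q.mean(0);n=np",1)
s=s.replace("rest=rest[~best]\n        out","rest=rest[~best];dd=(rest-c)@n*np.sign(n[2]);rest=rest[(dd>1)&(dd<th+1)&(rest[:,0]>-5)] if k==0 else rest\n        out",1)
open("h.py","w").write(s)
E
python3 - <<'E'
from kin import *;from rig import env
xo,ct=held(env,90,12)
for h in(150,120,80,45):
    p,R=place(xo,np.array([0,1.,0]),ct,floor(61.2),h);x,c=ik(p,R,[12,30,85,-16,40,115.]);print(h,p.round(4),x.round(1),round(c,3))
p,R=place(xo,np.array([0,1.,0]),ct,floor(61.2),150);plan(env,p,R)
E
```

```text
moved mm 0.1758567623112678
n1 [-0.612 -0.001 -0.791] 5958 n2 [ 0.793  0.    -0.61 ] 2169 dot -0.0026744755604395536 end 24.631839557285783 top 4.184513491918021 xo [ 0.791  0.    -0.612] ct [-15.001  -0.002  13.897]
150 [0.6676 0.2102 0.1967] [ 10.9  27.9  77.2 -12.1  44.3 112.3] 0.0
120 [0.6574 0.2111 0.1685] [ 11.2  28.7  80.9 -13.5  39.9 114.2] 0.0
80 [0.6438 0.2123 0.1309] [ 11.6  30.3  85.5 -15.9  34.  117.4] 0.0
45 [0.6318 0.2134 0.098 ] [ 12.   32.   89.3 -18.8  28.9 121.1] 0.0
t 11.1 turn [0.0021 1.2093 0.0925] |deg| 69.48881472732431 shift old frame [ 204.9574  -28.992  -255.765 ] new frame [308.5409 -56.3496  99.4537] |d| 329.0346469600961 world [317.6853  28.8126  80.6825]
 pos [0.3499 0.1814 0.116 ] q [ 7.077  30.9428 90.1152  4.3497 95.7575 96.0579] F [ 0.2422  0.248  -1.4882] w 0.046590775771416175 gf 82.11452540941536
```

Call:
servo_tool(deltas=".3 -22.5 0 -30 0 0 0;.3 -22.5 0 -30 0 0 0;.3 -22.5 0 -30 0 0 0;.3 -22.5 0 -30 .0002 .121 .0093;.3 20 0 0 .0002 .121 .0093;.3 20 0 0 .0002 .121 .0093;.3 20 0 0 .0002 .121 .0093;.3 20 0 0 .0002 .121 .0093")

```text
time_s: 11.77
position: [0.4259, 0.1794, 0.2393]
tool_rot: [[0.998, -0.044, -0.036], [-0.044, -0.999, -0.011], [-0.036, 0.013, -0.999]]
ft_force: [-0.4, 0.2, -2.4]
grip_width: 0.0463
gripper_force: 82.4
```

Call:
servo_tool(deltas=".3 10 0 10 .0002 .121 .0093;.3 10 0 10 .0002 .121 .0093;.3 10 0 10 .0002 .121 .0093;.3 10 0 10 .0002 .121 .0093;.3 10 0 10 .0002 .121 .0093;.3 0 0 0 0 0 0")

```text
time_s: 12.27
position: [0.4811, 0.1754, 0.1983]
tool_rot: [[0.842, -0.086, 0.532], [-0.073, -0.996, -0.047], [0.534, 0.001, -0.846]]
ft_force: [-0.1, -0.4, -2.8]
grip_width: 0.0461
gripper_force: 82.8
```

```bash
sed -i 's/^THIN=.*/THIN=dict(xo=np.array([.791,0,-.612]),yt=np.array([0,1.,0]),ct=np.array([-15.,0,13.9]))/' h.py
python3 - <<'E'
from h import *;from rig import env
p,R=place(**THIN,fl=floor(61.2),h=140);plan(env,p,R)
E
```

```text
t 12.27 turn [0.0006 0.0001 0.0012] |deg| 0.07633611657358128 shift old frame [145.8535 -50.8565 105.0124] new frame [145.7796 -50.973  105.0587] |d| 186.7812823399021 world [183.1147  35.1472 -10.9961]
 pos [0.4811 0.1754 0.1983] q [ 11.1372  10.6965 104.3467 -15.1726  34.6763 116.2524] F [-0.1432 -0.4019 -2.7892] w 0.04610574237730172 gf 82.83000360243022
```

Call:
servo_tool(deltas=".3 29 -10 10 0 0 0;.3 29 -10 10 0 0 0;.3 29 -10 20 0 0 0;.3 29 -10 30 0 0 0;.3 29.8 -11 35 0 0 0;.3 0 0 0 0 0 0;.3 0 0 0 0 0 0;.3 0 0 0 0 0 0")

```text
time_s: 12.93
position: [0.6593, 0.2093, 0.1923]
tool_rot: [[0.843, -0.088, 0.53], [-0.074, -0.996, -0.047], [0.532, 0.001, -0.847]]
ft_force: [-0.8, -0.2, -1.2]
grip_width: 0.0462
gripper_force: 82.9
```

Run:
```python
from h import *;from rig import env
np.set_printoptions(precision=2,suppress=True)
p,R=place(**THIN,fl=floor(61.2),h=140);plan(env,p,R)
o=env.observe()
for n in("top","scene","wrist"):
    q=env.get_image(n);cv2.imwrite(f"pics/{n}5.png",q["img"][:,:,::-1])
    W=cloud(q);ok=q["depth"]>0
    Q=(W-floor(62))*1e3;X=Q@SX;Y=Q@EY;Z=Q@SZ
    for nm,x0,g in(("thick",-62,16),("thin",0,8)):
        xx=X-x0*c_;zz=Z-x0*s_
        for f in(-g-8,-g,g,g+8):
            m=ok&(abs(xx-f)<3.9)&(abs(Y)<17)&(zz>8)&(zz<46)
            if m.sum()>40: print(n,nm,"face",f,"off",round(np.median((xx-f)[m]),2),m.sum())
    # stone faces, z 95..185
    m=ok&(abs(X)<13)&(abs(Y)<40)&(Z>100)&(Z<182)
    for a,b in((-13,0),(0,13)):
        k=m&(X>a)&(X<b)&(abs(Y)<24)
        if k.sum()>30:
            A=np.c_[Z[k]-140,Y[k],np.ones(k.sum())];print(n,"stone X",np.median(X[k]),"fit dZ,dY",np.linalg.lstsq(A,X[k],rcond=None)[0],k.sum())
    k=ok&(abs(X)<8)&(abs(Y)<40)&(Z>94)&(Z<115)
    if k.sum()>20: print(n,"stone Y",np.percentile(Y[k],[2,98]),"Zmin",np.percentile(Z[ok&(abs(X)<7)&(abs(Y)<26)&(Z>70)&(Z<190)],[1,99]))
    k=ok&(abs(X)<30)&(Z>40)&(Z<60)&(abs(Y)<35)
    if k.sum()>20: print(n,"walltop Y",np.percentile(Y[k],[2,98]))
```

```text
t 12.93 turn [ 0.0009  0.0019 -0.    ] |deg| 0.12164454194303849 shift old frame [ 1.414  -1.6919  6.7935] new frame [ 1.4009 -1.686   6.7977] |d| 7.142394442191988 world [ 4.9426  1.26   -4.9997]
 pos [0.6593 0.2093 0.1923] q [ 11.0133  27.4019  78.7697 -12.4179  43.3699 112.7546] F [-0.8406 -0.1799 -1.2197] w 0.046248187012609396 gf 82.85109395161271
top thick face -24 off 0.24 133
top thick face 16 off 0.22 133
top thin face -16 off 0.24 140
top thin face 8 off 0.17 92
top stone X -11.907195816586778 fit dZ,dY [  0.01   0.01 -12.01] 131
top walltop Y [-19.45  18.59]
scene thin face -8 off -1.68 100
scene thin face 16 off -1.62 94
scene stone X -2.517959709279901 fit dZ,dY [ 0.01  0.   -2.57] 422
scene stone Y [-25.    22.28] Zmin [102.06 189.7 ]
scene walltop Y [-18.64  19.01]
wrist thin face -16 off -1.38 438
wrist thin face 8 off -1.42 170
wrist walltop Y [-19.21  18.78]
```

Call:
servo_tool(deltas=".3 .7 -.8 3.4 0 .002 0;.3 .7 -.8 3.4 0 0 0;.3 -8 0 6 0 0 0;.3 -8 0 6 0 0 0;.3 -7.7 0 6.4 0 0 0;.3 0 0 0 0 0 0;.3 0 0 0 0 0 0;.3 0 0 0 0 0 0")

```text
time_s: 13.75
position: [0.6553, 0.2116, 0.1609]
tool_rot: [[0.839, -0.087, 0.537], [-0.074, -0.996, -0.047], [0.539, -0.0, -0.842]]
ft_force: [0.2, -0.8, -1.2]
grip_width: 0.046
gripper_force: 82.9
```

```bash
cat > rel.py <<'E'
from h import *
def rel(env,fx,g,th,z0,z1,zh):
    "stone and slot in slot frame at rack x fx; g half gap"
    for n in("top","scene","wrist"):
        q=env.get_image(n);W=cloud(q);ok=q["depth"]>0
        Q=(W-floor(fx))*1e3;X=Q@SX;Y=Q@EY;Z=Q@SZ;r=[]
        for f in(-g-8,-g,g,g+8):
            m=ok&(abs(X-f)<3.5)&(abs(Y)<17)&(Z>8)&(Z<44)
            if m.sum()>40: r.append((f,round(float(np.median((X-f)[m])),2),int(m.sum())))
        k=ok&(abs(X)<th/2+6)&(abs(Y)<20)&(Z>z0)&(Z<z1);s=[]
        for sg in(-1,1):
            kk=k&(abs(X-sg*th/2)<3.5)
            if kk.sum()>60:
                A=np.c_[Z[kk]-(z0+z1)/2,Y[kk],np.ones(kk.sum())];s.append((sg,np.linalg.lstsq(A,X[kk]-sg*th/2,rcond=None)[0].round(3).tolist(),int(kk.sum())))
        print(n,"slot",r,"stone",s)
E
python3 - <<'E'
from rel import *;from rig import env
p,R=place(**THIN,fl=floor(61.2),h=110);plan(env,p,R)
rel(env,62,8,12,70,95,0)
plan(env,p,R)
E
```

```text
t 13.75 turn [-0.0002 -0.0059 -0.0005] |deg| 0.34041671816587343 shift old frame [-2.003   0.2825  0.8155] new frame [-1.9982  0.2815  0.8274] |d| 2.180977684506098 world [-1.2676 -0.1716 -1.7665]
 pos [0.6553 0.2116 0.1609] q [ 11.3517  29.0062  82.0242 -14.1572  38.2773 115.1088] F [ 0.1997 -0.809  -1.2004] w 0.04602427178439803 gf 82.86968657746911
top slot [(-16, 0.21, 132), (8, 0.13, 84)] stone []
scene slot [(-8, -1.69, 49), (16, -1.59, 94)] stone [(1, [0.015, 0.004, -1.207], 89)]
wrist slot [(-16, -1.36, 507), (8, -1.41, 180)] stone [(-1, [0.007, 0.001, -0.857], 920)]
t 13.9 turn [-0.0002 -0.006  -0.0006] |deg| 0.3443864914235526 shift old frame [-1.9346  0.2022  0.8121] new frame [-1.9298  0.2009  0.8237] |d| 2.1078860045810504 world [-1.2049 -0.0963 -1.7269]
 pos [0.6552 0.2115 0.1609] q [ 11.3474  29.0014  82.0427 -14.1657  38.2615 115.1224] F [-0.2244  0.0606 -0.6156] w 0.04616547289133453 gf 82.87438393570483
```

Call:
servo_tool(deltas=".3 -1.9 .2 .8 0 -.006 0;.3 -8 0 6.2 0 0 0;.3 -8 0 6.2 0 0 0;.3 -8 0 6.2 0 0 0;.3 0 0 0 0 0 0;.3 0 0 0 0 0 0")

```text
time_s: 14.4
position: [0.6433, 0.2123, 0.1298]
tool_rot: [[0.843, -0.087, 0.53], [-0.074, -0.996, -0.047], [0.532, 0.0, -0.846]]
ft_force: [-0.4, -0.1, -0.2]
grip_width: 0.0461
gripper_force: 82.9
```

Run:
```python
from rel import *;from rig import env
p,R=place(**THIN,fl=floor(61.2),h=80);plan(env,p,R)
rel(env,62,8,12,55,75,0)
p,R=place(**THIN,fl=floor(61.2),h=46);plan(env,p,R)
```

```text
t 14.4 turn [ 0.0002  0.0018 -0.0002] |deg| 0.10200598056851613 shift old frame [ 1.0039 -0.0161 -0.7145] new frame [ 1.0052 -0.016  -0.7127] |d| 1.2323130474684179 world [ 0.469  -0.0249  1.1393]
 pos [0.6433 0.2123 0.1298] q [ 11.6388  30.3137  85.6108 -15.8288  34.0217 117.4312] F [-0.3889 -0.0908 -0.1919] w 0.046147210975315316 gf 82.87056335248053
top slot [(-16, 0.08, 136)] stone []
scene slot [(16, -1.67, 88)] stone [(1, [0.017, 0.002, -1.815], 67)]
wrist slot [(-16, -1.32, 718), (-8, 0.34, 51)] stone [(-1, [0.012, 0.002, -1.369], 890)]
t 14.55 turn [-0.0002 -0.0003 -0.0006] |deg| 0.03974287117968629 shift old frame [-26.9059   0.0869  20.6291] new frame [-26.8998   0.0662  20.637 ] |d| 33.90416727596278 world [-11.6874   0.956  -31.8117]
 pos [0.6439 0.2124 0.1308] q [ 11.6328  30.2686  85.5487 -15.8401  34.0078 117.4414] F [ 0.1451  0.1622 -0.9654] w 0.04636353459754988 gf 82.87741365842521
```

Call:
servo_tool(deltas=".3 -6.4 0 4.9 0 0 0;.3 -6.4 0 4.9 0 0 0;.3 -6.4 0 4.9 0 0 0;.3 -4 0 3 0 0 0;.3 -2.4 0 1.9 0 0 0;.3 0 0 0 0 0 0;.3 0 0 0 0 0 0")

```text
time_s: 15.13
position: [0.6322, 0.2134, 0.0996]
tool_rot: [[0.843, -0.087, 0.531], [-0.074, -0.996, -0.047], [0.533, -0.0, -0.846]]
ft_force: [0.4, 0.2, -2.1]
grip_width: 0.0462
gripper_force: 82.9
```

Call:
servo_tool(deltas=".3 -.8 0 .6 0 0 0;.3 -.8 0 .6 0 0 0;.3 0 0 0 0 0 0")

```text
time_s: 15.38
position: [0.6315, 0.2134, 0.0979]
tool_rot: [[0.843, -0.087, 0.531], [-0.074, -0.996, -0.046], [0.533, -0.0, -0.846]]
ft_force: [0.0, -0.0, -1.4]
grip_width: 0.0459
gripper_force: 82.9
```

Call:
servo_tool(deltas=".3 -.8 0 .6 0 0 0;.3 0 0 0 0 0 0;.3 0 0 0 0 0 0")

```text
time_s: 15.63
position: [0.6318, 0.2134, 0.0978]
tool_rot: [[0.842, -0.087, 0.533], [-0.074, -0.996, -0.046], [0.535, -0.001, -0.845]]
ft_force: [0.8, -1.6, 3.1]
grip_width: 0.046
gripper_force: 83.2
```

Call:
servo_tool(deltas=".3 -.6 0 .5 0 0 0;.3 0 0 0 0 0 0;.3 0 0 0 0 0 0")

```text
time_s: 15.88
position: [0.632, 0.2135, 0.0976]
tool_rot: [[0.841, -0.087, 0.534], [-0.074, -0.996, -0.046], [0.536, -0.001, -0.844]]
ft_force: [0.8, -1.4, 5.8]
grip_width: 0.0462
gripper_force: 83.4
```

Call:
servo_tool(deltas=".75 0 0 0 0 0 0;.75 0 0 0 0 0 0;.75 0 0 0 0 0 0;1 0 0 0 0 0 0;1 0 0 -15 0 0 0;1 0 0 -35 0 0 0;1 0 0 -40 0 0 0;1 0 0 -40 0 0 0")

```text
time_s: 16.55
position: [0.5605, 0.2194, 0.2064]
tool_rot: [[0.844, -0.088, 0.529], [-0.074, -0.996, -0.047], [0.531, 0.0, -0.847]]
ft_force: [0.5, -0.1, 0.1]
grip_width: 0.0852
gripper_force: 0.0
```

Run:
```python
from rel import *;from rig import env
rel(env,62,8,12,55,85,0)
p=env.get_image("scene");cv2.imwrite("pics/s6.png",cv2.resize(p["img"][140:330,280:470,::-1],(570,570)))
W=cloud(p);Q=(W-floor(61.2))*1e3;X=Q@SX;Y=Q@EY;Z=Q@SZ
m=(abs(X)<9)&(abs(Y)<35)&(Z>60)&(Z<100)&(p["depth"]>0);print("Y",np.percentile(Y[m],[2,98]),"Ztop",np.percentile(Z[m],[95,99]))
plan(env,[.461,-.063,.12],down(12,-35))
```

```text
top slot [(-16, 0.05, 133)] stone [(-1, [0.024, -0.008, 2.604], 94)]
scene slot [(16, -1.55, 92)] stone [(1, [0.059, 0.006, 1.549], 85)]
wrist slot [(-16, -1.4, 745)] stone [(-1, [0.061, 0.001, 1.835], 1135)]
Y [-23.45000066  24.54282409] Ztop [92.37769535 93.56708462]
t 16.75 turn [-0.0081 -1.1652 -0.3141] |deg| 69.14686757974346 shift old frame [-110.1048  290.4287   32.7787] new frame [-79.0106 255.6087 161.1454] |d| 312.3241151466531 world [-100.5728 -282.6966  -86.684 ]
 pos [0.5616 0.2197 0.2067] q [ 14.5425  18.7728  90.7342 -15.8098  40.813  118.8114] F [-0.1599 -0.1111 -0.1352] w 0.08556493968485447 gf 0.0
```

View pics/s6.png

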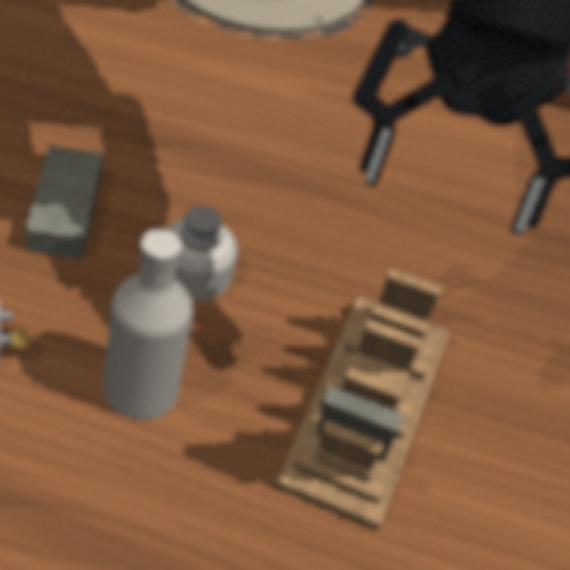

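The thin stone stands in its slot within tolerance (about 1.6 mm across, 0.06 rad). Next is the thick stone.

Call:
servo_tool(deltas="1 -10 10 -25 0 -.12 -.02;1 -20 25 0 0 -.12 -.04;1 -20 25 0 0 -.12 -.04;1 -20 25 0 0 -.12 -.04;1 -20 25 0 0 -.12 -.04;1 -20 25 0 0 -.12 -.04;1 -10 30 0 0 -.12 -.04;1 0 30 0 0 -.12 -.03", newtons=80)

```text
time_s: 17.42
position: [0.441, 0.0235, 0.209]
tool_rot: [[0.904, 0.189, -0.384], [0.167, -0.982, -0.089], [-0.394, 0.017, -0.919]]
ft_force: [1.4, 0.1, 1.4]
grip_width: 0.0855
gripper_force: 0.0
```

Call:
servo_tool(deltas="1 0 35 0 0 -.12 -.02;1 0 35 0 0 -.1 0;1 0 0 0 0 0 0;1 0 0 0 0 0 0")

```text
time_s: 17.75
position: [0.4566, -0.045, 0.2073]
tool_rot: [[0.797, 0.203, -0.569], [0.161, -0.979, -0.125], [-0.583, 0.008, -0.812]]
ft_force: [-0.1, -0.9, -0.7]
grip_width: 0.0858
gripper_force: 0.0
```

Run:
```python
from h import *;from rig import env
plan(env,[.461,-.063,.12],down(12,-37))
```

```text
t 17.75 turn [ 0.0035 -0.0234 -0.0086] |deg| 1.4437361517389016 shift old frame [51.4568 17.8366 70.6826] new frame [52.9398 18.5339 69.3963] |d| 89.22995522416808 world [  4.358  -18.0217 -87.2824]
 pos [ 0.4566 -0.045   0.2073] q [-12.4492  30.4084  72.151  -15.0738 109.8674  64.9694] F [-0.1224 -0.8674 -0.7443] w 0.08580320762107048 gf 0.0
```

Call:
servo_tool(deltas="1 17 6 23 .0035 -.0234 -.0086;1 17 6 23 0 0 0;1 17 6 23 0 0 0;1 0 0 0 0 0 0;1 0 0 0 0 0 0")

```text
time_s: 18.17
position: [0.4596, -0.0608, 0.1243]
tool_rot: [[0.782, 0.211, -0.586], [0.168, -0.977, -0.127], [-0.6, 0.001, -0.8]]
ft_force: [0.3, 0.3, 0.4]
grip_width: 0.0854
gripper_force: 0.0
```

Run:
```python
from h import *;from rig import env
p=env.get_image("wrist")
W=cloud(p);ok=p["depth"]>0
m=(ok&(W[...,2]>.022)&(W[...,2]<.034)).astype(np.uint8)
n,l,st,_=cv2.connectedComponentsWithStats(m)
for i in range(1,n):
    if st[i,4]>400:
        P=W[l==i];print(st[i,4],cv2.minAreaRect((P[:,:2]*1000).astype(np.float32)),np.median(P[:,2]))
plan(env,[.4611,-.0631,.011],down(12,-37))
```

```text
2188 ((481.69720458984375, 50.33318328857422), (63.11894607543945, 28.045406341552734), 62.42620849609375) 0.028476888981645423
9810 ((440.37249755859375, -67.74683380126953), (112.1724853515625, 50.1182861328125), 12.012664794921875) 0.028830155833655655
1240 ((235.65130615234375, -378.05706787109375), (34.325439453125, 183.30938720703125), 79.74787902832031) 0.02803073790762084
454 ((42.880950927734375, -42.09093475341797), (109.47711181640625, 28.313316345214844), 47.239994049072266) 0.027549538209127214
t 18.22 turn [ 0.0038 -0.0051  0.0013] |deg| 0.3726532500904522 shift old frame [68.6803  2.0618 91.5286] new frame [69.1495  2.3178 91.1684] |d| 114.44961785595014 world [   0.8328   -2.1926 -114.4256]
 pos [ 0.4603 -0.0609  0.1254] q [-13.7036  36.1825  76.7918 -15.4918 100.4528  65.9221] F [1.0256 0.3023 1.0584] w 0.08557299211546959 gf 0.0
```

Call:
servo_tool(deltas="1 20 1.3 27 .004 -.005 .001;1 20 1 27 0 0 0;1 18 0 24 0 0 0;1 11 0 13 0 0 0;1 0 0 0 0 0 0;.3 0 0 0 0 0 0;.3 0 0 0 0 0 0;.3 0 0 0 0 0 0", newtons=100)

```text
time_s: 18.88
position: [0.4621, -0.0637, 0.0122]
tool_rot: [[0.783, 0.208, -0.586], [0.166, -0.978, -0.126], [-0.599, 0.001, -0.8]]
ft_force: [0.6, -1.0, 0.3]
grip_width: 0.0515
gripper_force: 0.0
```

Call:
servo_tool(deltas=".3 0 0 0 0 0 0;.3 0 0 0 0 0 0;.3 0 0 0 0 0 0;.3 0 0 0 0 0 0")

```text
time_s: 19.22
position: [0.4623, -0.0637, 0.0125]
tool_rot: [[0.783, 0.208, -0.586], [0.165, -0.978, -0.126], [-0.599, 0.001, -0.801]]
ft_force: [2.4, 1.7, 9.9]
grip_width: 0.0475
gripper_force: 104.1
```

Call:
servo_tool(deltas=".3 -6 0 -8 0 0 0;.3 -18 0 -24 0 0 0;.3 -24 0 -32 0 0 0;.3 -24 0 -32 0 0 0;.3 -24 0 -32 0 0 0;.3 0 0 0 0 0 0;.3 0 0 0 0 0 0;.3 0 0 0 0 0 0")

```text
time_s: 19.88
position: [0.4611, -0.0635, 0.1702]
tool_rot: [[0.781, 0.208, -0.589], [0.166, -0.978, -0.124], [-0.602, -0.001, -0.798]]
ft_force: [-0.0, 0.1, -3.7]
grip_width: 0.0479
gripper_force: 104.1
```

Run:
```python
from kin import *;from rig import env
xo,ct=held(env,110,28,"pics/w7.png")
for h in(170,120,80,55):
    p,R=place(xo,np.array([0,1.,0]),ct,floor(-.8),h);x,c=ik(p,R,[12,30,85,-16,40,115.]);print(h,p.round(4),x.round(1),round(c,3))
p,R=place(xo,np.array([0,1.,0]),ct,floor(-.8),155);plan(env,p,R)
```

```text
moved mm 0.642396922563695
n1 [-0.6    0.001 -0.8  ] 7096 n2 [ 0.8    0.002 -0.6  ] 6367 dot 0.0006417703428331773 end 32.637090779690396 top 16.15351693205561 xo [ 0.8    0.002 -0.6  ] ct [-19.187  -0.041  11.687]
170 [0.6171 0.2147 0.216 ] [ 12.6  22.5  83.3 -14.1  43.2 115.2] 0.0
120 [0.6    0.2162 0.169 ] [ 13.2  24.2  89.5 -17.1  35.7 119.4] 0.0
80 [0.5864 0.2173 0.1315] [ 13.7  26.1  94.1 -20.9  29.8 124.1] 0.0
55 [0.5779 0.2181 0.108 ] [ 14.1  27.6  96.7 -24.1  26.1 128. ] 0.0
t 19.93 turn [0.0073 1.2168 0.3149] |deg| 72.01327751513185 shift old frame [ 144.5586 -241.2483 -149.5226] new frame [ 123.7382 -290.5552   41.4916] |d| 318.5199914431497 world [150.9506 278.6015  32.405 ]
 pos [ 0.461  -0.0635  0.1695] q [-13.982   33.6799  73.5256 -15.9146 106.4224  64.123 ] F [ 0.254  -0.4874 -4.5916] w 0.04786962798795933 gf 104.0887713432312
```

Call:
servo_tool(deltas=".3 -18 0 -24 0 0 0;.3 -21 0 -28 0 0 0;.3 -21 0 -28 .0007 .1106 .0286;.3 0 0 0 .0007 .1106 .0286;.3 0 0 0 .0007 .1106 .0286;.3 0 0 0 .0007 .1106 .0286;.3 0 0 0 .0007 .1106 .0286;.3 0 0 0 .0007 .1106 .0286")

```text
time_s: 20.6
position: [0.4614, -0.0635, 0.2692]
tool_rot: [[0.999, 0.046, 0.027], [0.047, -0.998, -0.045], [0.025, 0.046, -0.999]]
ft_force: [0.8, 0.3, -4.4]
grip_width: 0.048
gripper_force: 104.3
```

Call:
servo_tool(deltas=".3 0 0 0 .0007 .1106 .0286;.3 0 0 0 .0007 .1106 .0286;.3 0 0 0 .0007 .1106 .0286;.3 0 0 0 .0007 .1106 .0286;.3 0 0 0 .0007 .1106 .0286;.3 0 0 0 0 0 0")

```text
time_s: 21.1
position: [0.4582, -0.0622, 0.2666]
tool_rot: [[0.836, -0.088, 0.542], [-0.075, -0.996, -0.046], [0.544, -0.002, -0.839]]
ft_force: [-0.3, 0.7, -4.6]
grip_width: 0.048
gripper_force: 104.6
```

```bash
echo "THICK=dict(xo=np.array([.8,0,-.6]),yt=np.array([0,1.,0]),ct=np.array([-19.2,0,11.7]))" >> h.py
python3 - <<'E'
from h import *;from rig import env
p,R=place(**THICK,fl=floor(-.8),h=155);plan(env,p,R)
E
```

```text
t 21.1 turn [-0.0011  0.0031 -0.0017] |deg| 0.21409613933051708 shift old frame [  72.6212 -289.6435  124.7182] new frame [  72.7166 -289.6632  124.6171] |d| 323.60756516179686 world [153.7585 277.3175 -64.6156]
 pos [ 0.4582 -0.0622  0.2666] q [-30.33    -1.6317 105.5476  18.5533  47.2712  55.598 ] F [-0.3049  0.6743 -4.5756] w 0.04795326683311376 gf 104.57624673843384
```

Call:
servo_tool(deltas=".3 0 -36 0 -.001 .003 -.002;.3 0 -36 0 0 0 0;.3 0 -36 0 0 0 0;.3 0 -36 0 0 0 0;.3 0 -36 0 0 0 0;.3 0 -36 0 0 0 0;.3 0 -36 0 0 0 0;.3 0 -36 0 0 0 0")

```text
time_s: 21.77
position: [0.4863, 0.2252, 0.2682]
tool_rot: [[0.834, -0.087, 0.545], [-0.068, -0.996, -0.054], [0.548, 0.008, -0.836]]
ft_force: [0.3, -0.3, -2.8]
grip_width: 0.0478
gripper_force: 104.7
```

Call:
servo_tool(deltas=".3 15 0 25 0 0 0;.3 15 0 25 0 0 0;.3 15 0 25 0 0 0;.3 15 0 25 0 0 0;.3 12 -1 24 0 0 0;.3 0 0 0 0 0 0;.3 0 0 0 0 0 0;.3 0 0 0 0 0 0")

```text
time_s: 22.43
position: [0.6141, 0.2132, 0.2043]
tool_rot: [[0.834, -0.086, 0.546], [-0.068, -0.996, -0.052], [0.548, 0.006, -0.836]]
ft_force: [-0.9, 0.0, -2.7]
grip_width: 0.0477
gripper_force: 104.8
```

Run:
```python
from rel import *;from rig import env
p,R=place(**THICK,fl=floor(-.8),h=155);plan(env,p,R)
p,R=place(**THICK,fl=floor(-.8),h=120);plan(env,p,R)
```

```text
t 22.43 turn [ 0.0043 -0.0019  0.0046] |deg| 0.3767871170681645 shift old frame [-3.2422 -1.7187  0.7208] new frame [-3.2487 -1.7006  0.7343] |d| 3.7396972470879337 world [-2.1622  1.8963 -2.3905]
 pos [0.6141 0.2132 0.2043] q [ 12.6377  22.9093  84.8576 -14.9454  41.2854 115.9797] F [-0.8591  0.0371 -2.7235] w 0.047662459580335444 gf 104.77649331092834
t 22.43 turn [ 0.0043 -0.0019  0.0046] |deg| 0.3767871170681645 shift old frame [-31.2815  -1.9378  21.6672] new frame [-31.2487  -1.7006  21.7343] |d| 38.10187888324747 world [-14.0874   2.9396 -35.2797]
 pos [0.6141 0.2132 0.2043] q [ 12.6377  22.9093  84.8576 -14.9454  41.2854 115.9797] F [-0.8591  0.0371 -2.7235] w 0.047662459580335444 gf 104.77649331092834
```

Call:
servo_tool(deltas=".3 -3.2 -1.7 .7 .0043 -.0019 .0046;.3 -8 0 6 0 0 0;.3 -8 0 6 0 0 0;.3 -8 0 6 0 0 0;.3 -4 0 3 0 0 0;.3 0 0 0 0 0 0;.3 0 0 0 0 0 0;.3 0 0 0 0 0 0")

```text
time_s: 23.1
position: [0.6007, 0.2163, 0.1711]
tool_rot: [[0.832, -0.086, 0.548], [-0.074, -0.996, -0.046], [0.55, -0.002, -0.835]]
ft_force: [0.4, 0.4, -3.2]
grip_width: 0.048
gripper_force: 104.9
```

Run:
```python
from rel import *;from rig import env
p,R=place(**THICK,fl=floor(-.8),h=120);plan(env,p,R)
rel(env,0,16,28,70,95,0)
rel(env,62,8,12,55,85,0)
plan(env,p,R)
```

```text
t 23.1 turn [-0.0024 -0.0045 -0.0008] |deg| 0.2971332638699061 shift old frame [-1.7019  0.171   1.332 ] new frame [-1.696   0.1664  1.3401] |d| 2.16795228666973 world [-0.6998 -0.1058 -2.0492]
 pos [0.6007 0.2163 0.1711] q [ 13.1459  24.0426  89.4901 -16.903   35.5586 119.2287] F [ 0.3695  0.3587 -3.213 ] w 0.04796261861010368 gf 104.92209076881409
top slot [(-24, 0.16, 122), (16, 0.23, 62)] stone []
scene slot [(24, -1.64, 65)] stone [(1, [0.004, -0.003, -1.195], 93)]
wrist slot [(-24, -1.37, 407)] stone [(-1, [-0.004, -0.003, -0.788], 731)]
top slot [(-16, 0.22, 45)] stone []
scene slot [(16, -1.61, 92)] stone [(1, [0.062, 0.008, 1.596], 84)]
wrist slot [] stone []
t 23.4 turn [-0.0021 -0.0034 -0.0008] |deg| 0.23077428621604357 shift old frame [-1.117  -0.0505  0.7794] new frame [-1.1143 -0.053   0.7831] |d| 1.362983161541202 world [-0.4986  0.0968 -1.2648]
 pos [0.6005 0.2161 0.1703] q [ 13.1299  24.086   89.5398 -16.9037  35.533  119.233 ] F [ 0.7762 -0.2564 -3.563 ] w 0.04788244948184929 gf 104.9211859703064
```

Call:
servo_tool(deltas=".3 -.3 0 -.4 -.001 -.001 0;.3 -6.4 0 4.8 0 0 0;.3 -6.4 0 4.8 0 0 0;.3 -6.4 0 4.8 0 0 0;.3 -6.4 0 4.8 0 0 0;.3 0 0 0 0 0 0;.3 0 0 0 0 0 0")

```text
time_s: 23.98
position: [0.5888, 0.2171, 0.1394]
tool_rot: [[0.834, -0.087, 0.545], [-0.073, -0.996, -0.047], [0.547, -0.001, -0.837]]
ft_force: [-0.1, 1.0, -3.0]
grip_width: 0.0477
gripper_force: 104.9
```

Call:
servo_tool(deltas=".3 -6.4 0 4.8 0 0 0;.3 -6.4 0 4.8 0 0 0;.3 -6.4 0 4.8 0 0 0;.3 -4 0 3 0 0 0;.3 0 0 0 0 0 0;.3 0 0 0 0 0 0")

```text
time_s: 24.48
position: [0.5792, 0.218, 0.1126]
tool_rot: [[0.833, -0.087, 0.546], [-0.073, -0.996, -0.047], [0.548, -0.001, -0.837]]
ft_force: [0.5, -0.8, -3.0]
grip_width: 0.0479
gripper_force: 104.9
```

Run:
```python
from rel import *;from rig import env
p,R=place(**THICK,fl=floor(-.8),h=55);plan(env,p,R)
rel(env,0,16,28,55,80,0)
```

```text
t 24.48 turn [-0.0009 -0.0016 -0.0004] |deg| 0.1077061792366321 shift old frame [-3.6332  0.044   3.1273] new frame [-3.6282  0.0395  3.133 ] |d| 4.793906834726384 world [-1.3245  0.0762 -4.6067]
 pos [0.5792 0.218  0.1126] q [ 13.9537  27.2267  96.318  -23.3199  26.5697 127.1349] F [ 0.4562 -0.791  -2.9824] w 0.04786378023973215 gf 104.92231249809265
top slot [(-24, -0.02, 54)] stone []
scene slot [(24, -1.7, 64)] stone [(1, [-0.014, 0.003, -1.719], 96)]
wrist slot [(-24, -1.3, 828), (-16, 0.86, 120)] stone [(-1, [-0.001, -0.002, -1.173], 1344)]
```

Aligned. Now the last few millimetres.

Call:
servo_tool(deltas=".3 -1.6 0 1.2 0 0 0;.3 -1.6 0 1.2 0 0 0;.3 0 0 0 0 0 0;.3 0 0 0 0 0 0")

```text
time_s: 24.97
position: [0.5779, 0.2181, 0.109]
tool_rot: [[0.833, -0.087, 0.546], [-0.074, -0.996, -0.047], [0.548, -0.001, -0.836]]
ft_force: [-0.4, 0.1, -3.6]
grip_width: 0.0479
gripper_force: 104.9
```

Call:
servo_tool(deltas=".3 -.8 0 .6 0 0 0;.3 0 0 0 0 0 0;.3 0 0 0 0 0 0")

```text
time_s: 25.22
position: [0.5776, 0.2182, 0.1082]
tool_rot: [[0.833, -0.087, 0.546], [-0.074, -0.996, -0.047], [0.548, -0.001, -0.836]]
ft_force: [0.2, 0.3, -3.2]
grip_width: 0.0479
gripper_force: 104.9
```

Call:
servo_tool(deltas=".3 -.6 0 .5 0 0 0;.3 0 0 0 0 0 0;.3 0 0 0 0 0 0")

```text
time_s: 25.47
position: [0.5777, 0.2183, 0.1078]
tool_rot: [[0.833, -0.087, 0.547], [-0.074, -0.996, -0.046], [0.549, -0.002, -0.836]]
ft_force: [0.1, -0.6, -1.6]
grip_width: 0.0474
gripper_force: 105.4
```

Call:
servo_tool(deltas=".3 -.6 0 .5 0 0 0;.3 0 0 0 0 0 0;.3 0 0 0 0 0 0")

```text
time_s: 25.72
position: [0.5779, 0.2183, 0.1077]
tool_rot: [[0.832, -0.087, 0.548], [-0.073, -0.996, -0.046], [0.55, -0.002, -0.835]]
ft_force: [0.8, -0.9, 4.7]
grip_width: 0.0475
gripper_force: 105.8
```

Call:
servo_tool(deltas=".75 0 0 0 0 0 0;.75 0 0 0 0 0 0;.75 0 0 0 0 0 0;1 0 0 0 0 0 0;1 0 0 -15 0 0 0;1 0 0 -35 0 0 0;1 0 0 -40 0 0 0;1 0 0 -40 0 0 0")

```text
time_s: 26.38
position: [0.5049, 0.2241, 0.2158]
tool_rot: [[0.834, -0.087, 0.544], [-0.074, -0.996, -0.047], [0.547, -0.001, -0.837]]
ft_force: [-0.5, 0.0, -0.5]
grip_width: 0.0852
gripper_force: 0.0
```

Run:
```python
from rel import *;from rig import env
rel(env,0,16,28,58,100,0)
rel(env,62,8,12,55,85,0)
p=env.get_image("scene");cv2.imwrite("pics/s8.png",cv2.resize(p["img"][140:330,280:470,::-1],(570,570)))
for fx,t in((-.8,28),(61.2,12)):
    Q=(cloud(p)-floor(fx))*1e3;X=Q@SX;Y=Q@EY;Z=Q@SZ
    m=(abs(X)<t/2+3)&(abs(Y)<35)&(Z>60)&(Z<125)&(p["depth"]>0);print("Y",np.percentile(Y[m],[2,98]),"Ztop",np.percentile(Z[m],[95,99]))
p=env.get_image("top");W=cloud(p);m=(p["depth"]>0)&(abs(W[...,0]-.466)<.04)&(abs(W[...,1]-.058)<.04)&(W[...,2]>.06)&(W[...,2]<.075)
P=W[m];print("plunger",P.mean(0),cv2.minEnclosingCircle((P[:,:2]*1e3).astype(np.float32)),len(P))
p=env.get_image("scene");W=cloud(p);m=(p["depth"]>0)&(abs(W[...,0]-.466)<.04)&(abs(W[...,1]-.058)<.04)&(W[...,2]>.062)&(W[...,2]<.072);P=W[m];print(P.mean(0),cv2.minEnclosingCircle((P[:,:2]*1e3).astype(np.float32)),len(P))
plan(env,[.465,.058,.12],down(-5,0))
```

```text
top slot [(-24, 0.18, 123)] stone [(-1, [0.022, -0.006, 2.847], 113)]
scene slot [(24, -1.68, 62)] stone [(1, [0.046, -0.001, 1.817], 136)]
wrist slot [(-24, -1.42, 696)] stone [(-1, [0.049, 0.002, 2.025], 1560)]
top slot [(-16, 0.56, 41)] stone [(-1, [0.032, 0.0, 2.761], 101)]
scene slot [(16, -1.63, 89)] stone [(1, [0.059, 0.004, 1.63], 88)]
wrist slot [] stone [(-1, [0.062, 0.0, 1.808], 1221)]
Y [-22.83811474  24.82793822] Ztop [112.68522563 113.62252295]
Y [-22.88912727  24.31575846] Ztop [92.49834439 93.51711466]
plunger [0.46578039 0.05866548 0.06615488] ((465.7972106933594, 58.71220779418945), 14.885910987854004) 152
[0.46677579 0.05954068 0.06636237] ((464.0872802734375, 57.81783676147461), 17.112869262695312) 92
t 26.83 turn [-0.0001 -0.5779 -0.0006] |deg| 33.11310662031959 shift old frame [-73.5666 169.0042  64.1252] new frame [-26.6767 168.9632  93.9484] |d| 195.1576353315717 world [ -41.3013 -165.9952  -93.9484]
 pos [0.5063 0.224  0.2139] q [ 17.1894  13.8998  97.0942 -18.9573  39.4369 123.7541] F [-0.2176  0.8677 -0.3355] w 0.08542373175002752 gf 0.0
```

View pics/s8.png

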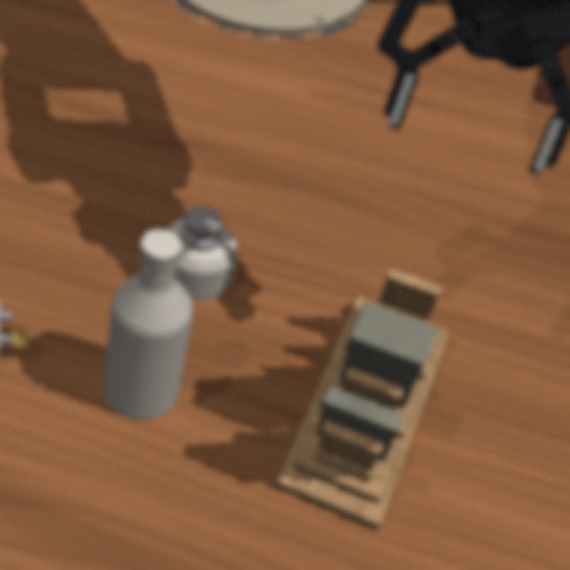

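Call:
servo_tool(deltas="0 -10 0 0 0 -.1156 0;0 -10 0 0 0 -.1156 0;0 -10 0 0 0 -.1156 0;0 0 34 0 0 -.1156 0;0 0 34 0 0 -.1156 0;0 0 34 0 0 0 0;0 0 34 0 0 0 0;0 0 33 0 0 0 0")

```text
time_s: 27.5
position: [0.4648, 0.0563, 0.2008]
tool_rot: [[0.996, -0.088, 0.0], [-0.088, -0.996, 0.001], [0.0, -0.001, -1.0]]
ft_force: [1.1, -0.1, -0.3]
grip_width: 0.0001
gripper_force: 0.0
```

Call:
servo_tool(deltas="0 0 0 20 0 0 0;0 0 0 20 0 0 0;0 0 0 0 0 0 0;0 0 0 0 0 0 0;0 0 0 0 0 0 0")

```text
time_s: 27.92
position: [0.4654, 0.0584, 0.1624]
tool_rot: [[0.996, -0.087, 0.003], [-0.087, -0.996, 0.001], [0.003, -0.001, -1.0]]
ft_force: [-0.5, 0.6, -0.0]
grip_width: -0.0
gripper_force: 0.0
```

Run:
```python
from h import *;from rig import env
plan(env,[.4655,.0585,.075],down(-5,0))
```

```text
t 27.92 turn [-0.0012 -0.0027  0.0004] |deg| 0.17236562379264392 shift old frame [-0.168  -0.0021 87.3631] new frame [ 0.0707 -0.1076 87.3631] |d| 87.3632238604959 world [  0.0798   0.101  -87.3631]
 pos [0.4654 0.0584 0.1624] q [-7.3979 17.6533 93.3804  0.0812 68.8128 87.5525] F [-0.4686  0.6394 -0.0297] w -4.777974737403792e-06 gf 0.0
```

Call:
servo_tool(deltas="0 0 0 35 0 0 0;0 0 0 30 0 0 0;0 0 0 20 0 0 0;0 0 0 10 0 0 0;0 0 0 4 0 0 0;0 0 0 4 0 0 0;0 0 0 2 0 0 0;0 0 0 0 0 0 0")

```text
time_s: 28.58
position: [0.4654, 0.0587, 0.0581]
tool_rot: [[0.996, -0.087, 0.004], [-0.087, -0.996, 0.001], [0.003, -0.001, -1.0]]
ft_force: [-3.3, 0.4, 6.0]
grip_width: -0.0004
gripper_force: 2.9
```

Call:
servo_tool(deltas="0 0 0 2 0 0 0;0 0 0 0 0 0 0;0 0 0 0 0 0 0;0 0 0 0 0 0 0")

```text
time_s: 28.92
position: [0.4655, 0.0587, 0.0577]
tool_rot: [[0.996, -0.086, 0.005], [-0.086, -0.996, 0.001], [0.005, -0.001, -1.0]]
ft_force: [-10.2, 1.7, 28.7]
grip_width: -0.0
gripper_force: 13.9
```

Call:
servo_tool(deltas="0 0 0 -1 0 0 0;0 0 0 0 0 0 0;0 0 0 0 0 0 0;0 0 0 0 0 0 0;0 0 0 -10 0 0 0;0 0 0 -30 0 0 0;0 0 0 -40 0 0 0;0 0 0 -40 0 0 0")

```text
time_s: 29.58
position: [0.4648, 0.0584, 0.1783]
tool_rot: [[0.996, -0.087, 0.003], [-0.087, -0.996, 0.001], [0.003, -0.001, -1.0]]
ft_force: [1.1, 0.7, 0.3]
grip_width: 0.0001
gripper_force: 0.0
```

Call:
servo_tool(deltas="0 0 0 0 0 0 0;0 0 0 0 0 0 0;0 0 0 0 0 0 0;0 0 0 0 0 0 0;0 0 0 0 0 0 0")

```text
time_s: 30.0
position: [0.4645, 0.0583, 0.1749]
tool_rot: [[0.996, -0.087, 0.0], [-0.087, -0.996, 0.001], [0.0, -0.001, -1.0]]
ft_force: [-0.0, -0.2, -0.6]
grip_width: 0.0001
gripper_force: 0.0
```

Run:
```python
from rel import *;from rig import env
rel(env,0,16,28,58,100,0)
rel(env,62,8,12,55,85,0)
p=env.get_image("scene");W=cloud(p);m=(p["depth"]>0)&(abs(W[...,0]-.466)<.02)&(abs(W[...,1]-.058)<.02)&(W[...,2]>.05)&(W[...,2]<.08);print("plunger z",np.percentile(W[m][:,2],[50,90]),m.sum())
o=env.observe();print(o["position"],o["time_s"])
env.close_job()
```

```text
top slot [] stone []
scene slot [(24, -1.55, 63)] stone [(1, [0.049, 0.0, 1.763], 132)]
wrist slot [(-24, -1.37, 632), (-16, 2.06, 242)] stone [(-1, [0.049, 0.003, 2.091], 396)]
top slot [] stone [(-1, [0.033, 0.002, 2.54], 80)]
scene slot [(16, -1.74, 88)] stone [(1, [0.06, -0.004, 1.634], 83)]
wrist slot [(-16, -1.32, 1224)] stone []
plunger z [0.06595574 0.06794013] 111
[0.46486601 0.05826097 0.17566064] 30.35
the job is handed in; nothing more can be done
```

Both stones stand released in their own slots, the timer plunger was pressed to its stop, held and has sprung back up, and I handed the job in at about 30 s; the verdict was not shown.

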